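# Rack the nut drivers in the bench rack's colour order

### The arm

A 6-joint arm with a two-finger parallel gripper is mounted at the origin on the work surface. World frame = base frame: x ahead of the robot, y to its left, z up, the work surface at z = 0. Lengths are in m, angles in rad, forces in N, time in s.
With the tool pointing down it reaches from about 0.35 to 0.975 m from the base axis. Payload 4.9 kg.
Tool frame: the origin (TCP) lies at the very end of the fingers, on their centre line; the grasp point (between the pads) lies behind it (manip.grip_depth is the z of the grasp point in the tool frame, in m); z points along the fingers, y is the direction in which the jaws open and shut (so a half turn about z gives the same grasp; the last joint's range is limited). The gripper opens to 85 mm and grips with 20 to 120 N. Pads are 22 mm wide; open, the fingers measure 114 mm over their backs; the gripper's body (76 mm by 85 mm) begins 54 mm behind the grasp point. The pads swing forward as they close: fully open they stand 13 mm farther back than shut.
Start: joints at [1.114, 0.053, 1.613, -0, 1.476, -0.119], TCP at [0.207, 0.59, 0.231] pointing down, gripper open.
Joint ranges: [-3.01, 3.01], [-1.01, 2.22], [0.06, 2.58], [-1.02, 4.17], [0.09, 2.62], [-3.14, 3.14]. Speed limits (rad/s): [2.57, 2.57, 3.14, 3.14, 3.14, 3.14].

### API

Orientations are given as a unit quaternion [w, x, y, z].
In Python, from plant import state, optics, manip, silhouettes, place_of gives the robot as it stands. The module is installed in compiled form; this text tells all that it offers.
- The arm moves only by the tool jog_arm, never from a script. Its argument "increments" is a list of rows, each an object with "slide": the shift along the tool's x, y, z in mm, a list of three; "rotation": the turn, a rotation vector about the tool's x, y, z in degrees, a list of three. A call has 1 to 20 rows; each row shifts and turns the commanded pose from where the row before left it, along the tool's axes as they then stand; what a row does not reach is not made up. A row lasts 1/12 s, in which the tool goes at most 41.7 mm and 7.16 degrees, less where a joint would pass 70% of its speed; a pose out of reach is approached as far as the arm can. A call with a gripper value outside its range is refused whole. "fingers" is the opening, from 0 (shut) to 1 (fully open), set as the call begins (left out, the last holds). The fingers move at their own pace and stop on an object; the grip force is fixed at half the most. Time passes only in rows, so rows that do not move let the fingers close. It gives the time, the measured TCP pose, the force and the opening at its end, in the units of the state.
- state(): the state, without advancing time (a new reading comes with each control period).
- optics.grab_frame(name): name is "side" or "top" or "wrist"; returns a dict with "frame" (400x640x3 uint8, blue, green, red), "camera_matrix" (3x3 intrinsics, pixels), "distortion" ([k1, k2, p1, p2, k3] as OpenCV has them; the pictures are not rectified), "R" (3x3) and "t" (3): a world point X has camera coordinates R X + t. Camera axes: x right, y down, z forward; pixel columns grow to the right and rows downward; lengths in m; the calibration is good to about 2 mm. A picture is of the moment at which its call begins. There is no depth.
- manip.job_done(): hands the job in, once; it reports no verdict.
Trained networks look in the newest picture that a camera, given by its name, has taken for a name from the list of things; names that differ only in an ending like _2 or _b are one class to them, and where a whole thing is asked for, a point or a joint stands for the part that bears it (a point fixed in the world has none). Each returns a list of dicts, best first, with "score" (0 to 1); they miss things now and then, are a little off and sometimes report something else, mostly with a low value. They report only what shows in the picture. A call takes as long as a camera call. They do not tell look-alikes from the thing itself.
- silhouettes(thing, camera): "mask" (400x640 bool, what is visible of it) and "bbox" ([left, top, right, bottom] in pixels, round what is visible of it).
- place_of(thing, camera): "uv" ([column, row] in pixels: a listed point, or the origin of a listed thing).
The state is a dict: "time": time; "joint_pos": joint angles; "joint_vel": joint speeds; "joint_efforts": joint torques, N m; "tool_pos": TCP position; "tool_rot": TCP orientation; "contact_force": force on the tool from outside, world axes, zero at the start; "ft_torque": the same for the moment, N m; "gripper_width": opening from 0.0 (shut) to 1.0 (fully open).
Only numpy, scipy, OpenCV 4.12 (cv2) and the standard library are available. Lean on these libraries where they do the work, as an engineer would, in place of code of your own. Each camera call takes 0.05 s, during which the arm holds its last target.

### The job

The service kit is back: move the row of four nut drivers from the aluminium travel stand to the bench rack, in the rack's own order, so that each driver hangs upright and fully home in the holder whose ring has the colour of its handle. Leave them all released and still, and do not let any of them fall to the bench on the way.

Things in the scene. Friction and masses are not known exactly. Their poses are not given: they have to be found in the camera images.
- driver_red_grip (a point): Nut driver (loose, 60 to 120 g) with a red handle, tip down in the travel stand. Round handle 34 mm in diameter, 80 mm long, flat shoulder below, flat red top; steel shaft 55 mm long, at most 9 mm thick. Point: the middle of the handle, on its axis; the handle reaches 40 mm above and below it, the shaft's tip is 95 mm below it. z runs up the tool; its turn about z does not matter.
- driver_yellow_grip (a point): Nut driver (loose, 60 to 120 g) with a yellow handle, tip down in the travel stand. Round handle 34 mm in diameter, 80 mm long, flat shoulder below, flat yellow top; steel shaft 55 mm long, at most 9 mm thick. Point: the middle of the handle, on its axis; the handle reaches 40 mm above and below it, the shaft's tip is 95 mm below it. z runs up the tool; its turn about z does not matter.
- driver_green_grip (a point): Nut driver (loose, 60 to 120 g) with a green handle, tip down in the travel stand. Round handle 34 mm in diameter, 80 mm long, flat shoulder below, flat green top; steel shaft 55 mm long, at most 9 mm thick. Point: the middle of the handle, on its axis; the handle reaches 40 mm above and below it, the shaft's tip is 95 mm below it. z runs up the tool; its turn about z does not matter.
- driver_blue_grip (a point): Nut driver (loose, 60 to 120 g) with a blue handle, tip down in the travel stand. Round handle 34 mm in diameter, 80 mm long, flat shoulder below, flat blue top; steel shaft 55 mm long, at most 9 mm thick. Point: the middle of the handle, on its axis; the handle reaches 40 mm above and below it, the shaft's tip is 95 mm below it. z runs up the tool; its turn about z does not matter.
- holder_red_mouth (a point): Holder on the bench rack: black block 52 x 54 mm, 62 mm high, with a red ring round its mouth and red bands on two faces. Upright 24 mm hole, deeper than the shaft: a driver hangs by its shoulder, flat on the block's top. Point: centre of the mouth, level with the top (72 mm above the bench); z up, y along the row. Driver fully home: handle's middle 40 mm above this point.
- holder_yellow_mouth (a point): Holder on the bench rack: black block 52 x 54 mm, 62 mm high, with a yellow ring round its mouth and yellow bands on two faces. Upright 24 mm hole, deeper than the shaft: a driver hangs by its shoulder, flat on the block's top. Point: centre of the mouth, level with the top (72 mm above the bench); z up, y along the row. Driver fully home: handle's middle 40 mm above this point.
- holder_green_mouth (a point): Holder on the bench rack: black block 52 x 54 mm, 62 mm high, with a green ring round its mouth and green bands on two faces. Upright 24 mm hole, deeper than the shaft: a driver hangs by its shoulder, flat on the block's top. Point: centre of the mouth, level with the top (72 mm above the bench); z up, y along the row. Driver fully home: handle's middle 40 mm above this point.
- holder_blue_mouth (a point): Holder on the bench rack: black block 52 x 54 mm, 62 mm high, with a blue ring round its mouth and blue bands on two faces. Upright 24 mm hole, deeper than the shaft: a driver hangs by its shoulder, flat on the block's top. Point: centre of the mouth, level with the top (72 mm above the bench); z up, y along the row. Driver fully home: handle's middle 40 mm above this point.
- travel_stand: Aluminium stand, fixed, 276 mm long, 70 mm wide, 72 mm high: 6 mm top plate with four 24 mm holes at -93, -31, 31 and 93 mm along its y axis, over a lower pan. The drivers hang in the holes by their shoulders, in any order. Origin: under its centre, at bench level; z up, y along the row, x across it. Things under 50 mm high lie close in front and behind.
- bench_rack: Dark steel rail, fixed, 270 mm long, 72 mm wide, base 10 mm thick; carries the four holders in any order at -93, -31, 31 and 93 mm along its y axis. Left or right of the travel stand. Origin: under its centre, at bench level; z up, y along the row, x across it. Things under 50 mm high lie close in front and behind.
Not all that is in view belongs to the job. What is meant by the part that bears driver_yellow_grip is not pink, and is the larger of those in its own colour.

How it is judged:
At the end, for the whole second after the job is handed in: Each of the four drivers is in the holder of its own colour: its axis within 12 mm of the hole's, its shoulder resting on the holder's top (handle's middle 34 to 45 mm above the mouth), upright within 0.12 rad, at rest (under 0.02 m/s) (horizontal distance between driver_red_grip and holder_red_mouth below 0.012 m and z of driver_red_grip in the frame of holder_red_mouth between 0.034 and 0.045 m and angle between each of driver_red_grip, driver_yellow_grip, driver_green_grip, driver_blue_grip's own z axis and vertical below 0.12 rad and linear speed of each of driver_red, driver_yellow, driver_green, driver_blue below 0.02 m/s and horizontal distance between driver_yellow_grip and holder_yellow_mouth below 0.012 m and z of driver_yellow_grip in the frame of holder_yellow_mouth between 0.034 and 0.045 m and horizontal distance between driver_green_grip and holder_green_mouth below 0.012 m and z of driver_green_grip in the frame of holder_green_mouth between 0.034 and 0.045 m and horizontal distance between driver_blue_grip and holder_blue_mouth below 0.012 m and z of driver_blue_grip in the frame of holder_blue_mouth between 0.034 and 0.045 m); the robot touches nothing.
It fails at once if a driver has fallen to the bench (the middle of its handle is less than 60 mm above it) (height (world z) of any of driver_red_grip, driver_yellow_grip, driver_green_grip, driver_blue_grip below 0.06 m).
It also fails if it takes over 120 s, if anything falls off the work surface, if the arm or the gripper's body presses on something with over 40 N, if the wrist force passes 120 N, or if a joint passes its speed limit or range.

## Working session

There is one attempt and no reset: what is moved stays moved. The work goes in short steps, Python scripts to look and compute and a tool call to move; the robot and the scene stay as the last step left them, time stands still between calls to the robot, and variables do not carry over. Pictures are saved under pics/ and viewed, and the job is handed in when it is done.

Besides the shell and the picture viewer there is one more tool, called after ">>>" by a JSON object that holds its "fn" and its "kwargs". jog_arm: Moves the arm, as the interface text tells. Its arguments: {"type":"object","properties":{"increments":{"type":"array","items":{"type":"object","properties":{"slide":{"type":"array","items":{"type":"number"}},"rotation":{"type":"array","items":{"type":"number"}}}}},"fingers":{"type":"number"}},"required":["increments"]}

```bash
mkdir -p pics
python3 - <<'E'
from plant import state, optics, manip
import cv2
print(state()); print(manip.grip_depth)
for n in("side","top","wrist"):
    d=optics.grab_frame(n); cv2.imwrite(f"pics/a_{n}.png",d["frame"]); print(n,d["camera_matrix"],d["R"],d["t"],d["distortion"])
E
```

```text
{'time': 0.0, 'joint_pos': array([ 1.11399081e+00,  5.33826103e-02,  1.61432329e+00,  6.02525806e-06,
        1.47597721e+00, -1.18996198e-01]), 'joint_vel': array([-6.53835998e-04,  6.83115337e-04,  1.71705930e-05, -1.79077638e-03,
       -1.18799294e-03,  2.01877276e-03]), 'joint_efforts': array([-5.26098611e-04, -3.93680227e+01, -3.70180964e+01, -1.71933652e-04,
        6.87126463e-03,  1.80345999e-06]), 'tool_pos': array([0.20685434, 0.5891095 , 0.23002955]), 'tool_rot': array([-2.99657633e-04,  1.68102891e-01,  9.85768901e-01, -1.00135741e-03]), 'contact_force': array([0.46806636, 0.16544806, 0.09561598]), 'ft_torque': array([-0.01185873, -0.03862222,  0.00227578]), 'gripper_width': 0.9968917818133822}
-0.0187
side [[517.66335754   0.         316.63640394]
 [  0.         517.66335754 193.91247351]
 [  0.           0.           1.        ]] [[ 0.97212949 -0.23438085  0.00546624]
 [-0.13677194 -0.58591048 -0.79875049]
 [ 0.19041455  0.77574127 -0.60163758]] [-0.51984428  0.14441658  1.00662341] [0.01683817 0.         0.         0.         0.        ]
top [[393.63308744   0.         325.10679246]
 [  0.         393.63308744 192.91729501]
 [  0.           0.           1.        ]] [[-1.34228900e-02 -9.99909800e-01 -4.67109522e-04]
 [-9.79918630e-01  1.32474697e-02 -1.98957242e-01]
 [ 1.98945484e-01 -2.21285185e-03 -9.80008060e-01]] [0.0160187  0.51963448 0.8379724 ] [-0.08974231  0.          0.          0.          0.        ]
wrist [[292.40510269   0.         318.15689572]
 [  0.         292.40510269 194.19620898]
 [  0.           0.           1.        ]] [[ 0.3321368   0.94322622 -0.00307191]
 [ 0.91080301 -0.31986963  0.26100057]
 [ 0.24519997 -0.0894858  -0.96533376]] [-0.62456576 -0.03368694  0.37945235] [-0.05020711  0.          0.          0.          0.        ]
```

View pics/a_top.png

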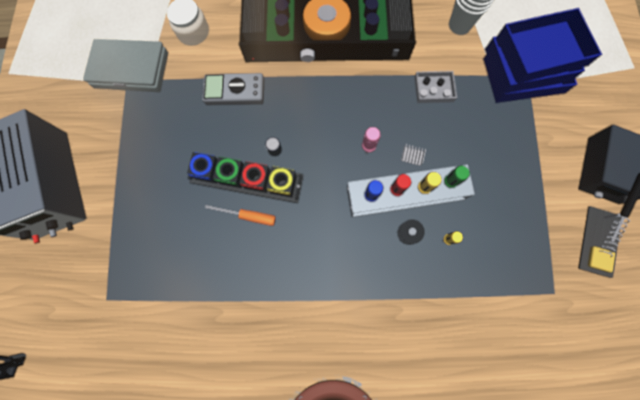

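View pics/a_side.png

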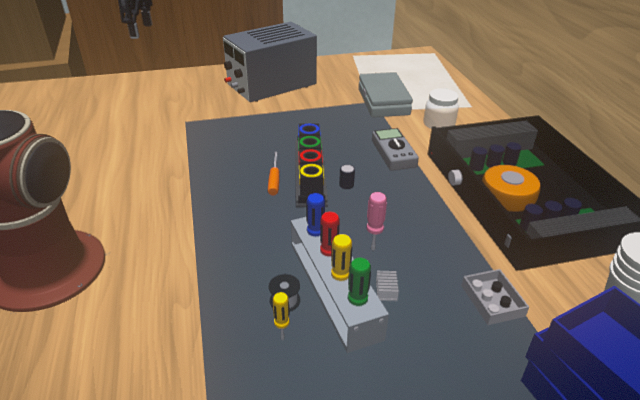

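View pics/a_wrist.png

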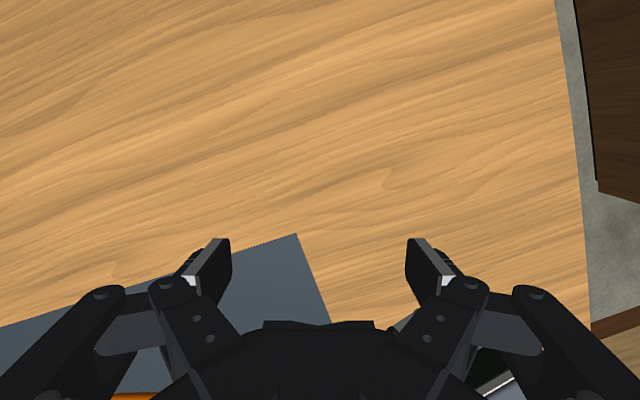

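Top view: the stand drivers are blue (374,190), red (402,184), yellow (431,182) and green (459,176). The rack rings are blue (201,165), green (228,170), red (254,176) and yellow (281,181). Possible mix-ups: a small yellow driver at (454,238), a pink one at (372,138) and an orange screwdriver at (257,217). For yellow I want the larger one, in the stand at (431,182).

```bash
cat > h.py <<'E'
import numpy as np, cv2
from plant import state, optics, manip, silhouettes, place_of
def onplane(d,uv,z):
    p=cv2.undistortPoints(np.array([[uv]],float),d["camera_matrix"],d["distortion"])[0,0]
    r=d["R"].T@np.array([p[0],p[1],1]); c=-d["R"].T@d["t"]
    return c+r*(z-c[2])/r[2]
def tri(ds,uvs):
    A=[];b=[]
    for d,uv in zip(ds,uvs):
        p=cv2.undistortPoints(np.array([[uv]],float),d["camera_matrix"],d["distortion"])[0,0]
        r=d["R"].T@np.array([p[0],p[1],1]); r/=np.linalg.norm(r); c=-d["R"].T@d["t"]
        P=np.eye(3)-np.outer(r,r); A.append(P); b.append(P@c)
    return np.linalg.lstsq(np.vstack(A),np.hstack(b),rcond=None)[0]
E
python3 - <<'E'
from h import *
np.set_printoptions(precision=4,suppress=True)
ds={n:optics.grab_frame(n) for n in("top","side")}
for c in("red","yellow","green","blue"):
  for nm,z in((f"driver_{c}_grip",.112),(f"holder_{c}_mouth",.072)):
    r={n:place_of(nm,n) for n in ds}
    for n in ds:
        for k in r[n][:3]: print(nm,n,np.array(k["uv"]),round(k["score"],2),onplane(ds[n],k["uv"],z))
    if r["top"] and r["side"]: print("  tri",tri([ds["top"],ds["side"]],[r["top"][0]["uv"],r["side"][0]["uv"]]))
for nm in("travel_stand","bench_rack"):
    for n in ds:
        for k in place_of(nm,n)[:2]: print(nm,n,k["uv"],k["score"],onplane(ds[n],k["uv"],0))
im=ds["top"]["frame"]; cv2.imwrite("pics/b_top.png",cv2.resize(im[120:260,180:490],None,fx=2.5,fy=2.5,interpolation=cv2.INTER_CUBIC))
E
```

```text
driver_red_grip top [397.6 185.6] 0.68 [ 0.5214 -0.1448  0.112 ]
driver_red_grip top [243.6 176.7] 0.15 [0.5453 0.1825 0.112 ]
driver_red_grip side [327.9 233.1] 0.93 [ 0.5194 -0.1468  0.112 ]
  tri [ 0.5208 -0.145   0.1105]
holder_red_mouth top [255.4 175.9] 0.73 [0.5567 0.1644 0.072 ]
holder_red_mouth side [312.5 155.6] 0.89 [0.565  0.1682 0.072 ]
  tri [0.5602 0.1639 0.0741]
driver_yellow_grip top [431.7 181.8] 0.94 [ 0.5288 -0.2185  0.112 ]
driver_yellow_grip top [371.2 142.7] 0.9 [ 0.6174 -0.0923  0.112 ]
driver_yellow_grip top [453.9 238. ] 0.72 [ 0.4083 -0.2575  0.112 ]
driver_yellow_grip side [341.7 255. ] 0.76 [ 0.5281 -0.2066  0.112 ]
driver_yellow_grip side [374.5 212.2] 0.73 [ 0.6195 -0.1094  0.112 ]
driver_yellow_grip side [279.5 310.6] 0.64 [ 0.4038 -0.3012  0.112 ]
  tri [ 0.5259 -0.2158  0.1213]
holder_yellow_mouth top [280.3 183. ] 0.61 [0.5396 0.1084 0.072 ]
holder_yellow_mouth side [309.6 169.7] 0.95 [0.5455 0.1132 0.072 ]
holder_yellow_mouth side [312.5 156.7] 0.49 [0.5639 0.1636 0.072 ]
  tri [0.5416 0.1079 0.0752]
driver_green_grip top [456.6 177.9] 0.91 [ 0.536
[... 341 characters left out ...]
0628]
driver_blue_grip top [375.  193.3] 0.76 [ 0.5054 -0.0961  0.112 ]
driver_blue_grip top [226.7 165.5] 0.65 [0.5707 0.2199 0.112 ]
driver_blue_grip top [402.6 198.5] 0.53 [ 0.4935 -0.154   0.112 ]
driver_blue_grip side [318.9 211.8] 0.59 [ 0.5181 -0.0845  0.112 ]
  tri [ 0.5096 -0.0955  0.1204]
holder_blue_mouth top [195.1 166. ] 0.61 [0.582  0.3027 0.072 ]
holder_blue_mouth side [312.1 129.6] 0.74 [0.5914 0.2853 0.072 ]
  tri [0.5915 0.3076 0.0578]
travel_stand top [403.2, 196.5] 0.59 [ 0.5191 -0.1784  0.    ]
travel_stand side [336.2, 291.1] 0.86 [ 0.5275 -0.1852  0.    ]
bench_rack top [245.6, 177.5] 0.72 [0.5712 0.2012 0.    ]
bench_rack top [226.0, 167.6] 0.24 [0.5968 0.2503 0.    ]
```

View pics/b_top.png

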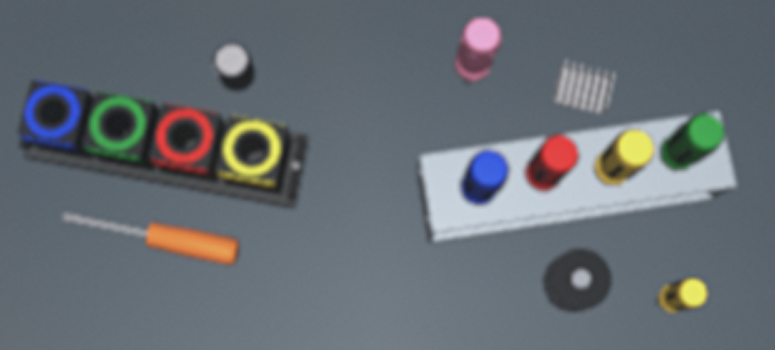

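```bash
cat > m.py <<'E'
from h import *
from scipy.optimize import least_squares
np.set_printoptions(precision=4,suppress=True)
ds={n:optics.grab_frame(n) for n in("top","side")}
HR={"red":[(0,7),(173,180)],"yellow":[(22,36)],"green":[(48,80)],"blue":[(105,128)]}
def mask(im,c):
    h=cv2.cvtColor(im,cv2.COLOR_BGR2HSV)
    m=np.zeros(im.shape[:2],np.uint8)
    for a,b in HR[c]: m|=cv2.inRange(h,(a,130,50),(b,255,255))
    return m
S=8
order=["blue","green","red","yellow"]
def proj(d,X): return cv2.projectPoints(np.array(X,float).reshape(-1,1,3),cv2.Rodrigues(d["R"])[0],d["t"],d["camera_matrix"],d["distortion"])[0][:,0]
obs=[]
guess={"blue":(.585,.29),"green":(.571,.225),"red":(.558,.165),"yellow":(.542,.108)}
for n,d in ds.items():
  for i,c in enumerate(order):
    u=proj(d,[*guess[c],.072])[0]
    R=20; x0,y0=int(u[0])-R,int(u[1])-R
    crop=cv2.resize(d["frame"][y0:y0+2*R,x0:x0+2*R],None,fx=S,fy=S,interpolation=cv2.INTER_CUBIC)
    m=mask(crop,c)
    cs,hi=cv2.findContours(m,cv2.RETR_CCOMP,cv2.CHAIN_APPROX_NONE)
    best=[k for k,hh in zip(cs,hi[0]) if hh[3]>=0]
    if not best: print(n,c,"none");continue
    k=max(best,key=cv2.contourArea)
    M=cv2.moments(k); ctr=np.array([M["m10"],M["m01"]])/M["m00"]
    uv=(ctr+.5)/S-.5+[x0,y0]
    print(n,c,uv,"area",M["m00"]/S/S,onplane(d,uv,.072)[:2]); obs.append((n,i,uv))
off=[.093,.031,-.031,-.093]
def res(p):
    r=[]
    for n,i,uv in obs:
        r+=list(proj(ds[n],[p[0]-np.sin(p[2])*off[i],p[1]+np.cos(p[2])*off[i],.072])[0]-uv)
    return r
s=least_squares(res,[.565,.195,-.2],loss="soft_l1"); p=s.x
print("rack",p,np.array(res(p)).reshape(-1,2))
for i,c in enumerate(order): print(c,p[0]-np.sin(p[2])*off[i],p[1]+np.cos(p[2])*off[i])
# drivers: mask vs projected handle cylinder centroid
do=["blue","red","yellow","green"]
g=[(.51,-.095),(.52,-.155),(.528,-.215),(.536,-.272)]
ob2=[]
t=np.linspace(0,2*np.pi,24,endpoint=False)
for n,d in ds.items():
  for i,c in enumerate(do):
    u=proj(d,[*g[i],.112])[0]
    m=mask(d["frame"],c); 
    nn,lab,st,ce=cv2.connectedComponentsWithStats(m)
    k=min((k for k in range(1,nn) if st[k,4]>60),key=lambda k:np.hypot(*(ce[k]-u)))
    print(n,c,ce[k],st[k]); 
    mk=(lab==k).astype(np.uint8); hull=cv2.convexHull(np.argwhere(mk)[:,::-1].astype(np.int32))
    b=st[k]; ob2.append((n,i,np.array([b[0]-.5,b[1]-.5,b[0]+b[2]-.5,b[1]+b[3]-.5])))
def cyl(d,x,y):
    P=[[x+.017*np.cos(a),y+.017*np.sin(a),z] for a in t for z in(.072,.152)]
    q=proj(d,P); return np.r_[q.min(0),q.max(0)]
for i,c in enumerate(do):
    f=lambda p:np.concatenate([cyl(ds[n],*p)-o for n,j,o in ob2 if j==i])
    s=least_squares(f,g[i],loss="soft_l1"); print(c,s.x,f(s.x))
def r2(p):
    return np.concatenate([cyl(ds[n],p[0]-np.sin(p[2])*off[i],p[1]+np.cos(p[2])*off[i])-o for n,i,o in ob2])
s=least_squares(r2,[.524,-.185,.15],loss="soft_l1");p=s.x;print("stand",p)
for i,c in enumerate(do): print(c,p[0]-np.sin(p[2])*off[i],p[1]+np.cos(p[2])*off[i])
E
python3 m.py
```

```text
top blue [200.2663 164.1893] area 142.984375 [0.586 0.291]
top green [226.6269 169.012 ] area 183.8671875 [0.5737 0.2301]
top red [253.2842 173.8659] area 160.6953125 [0.5615 0.1693]
top yellow [280.3114 178.8679] area 186.6953125 [0.5491 0.1085]
side blue [308.8023 128.1683] area 66.0546875 [0.585  0.2941]
side green [309.4369 140.9758] area 84.40625 [0.5727 0.2334]
side red [310.1633 154.8745] area 79.390625 [0.5604 0.1724]
side yellow [310.8925 170.0177] area 89.59375 [0.548  0.1113]
rack [ 0.5669  0.2004 -0.2   ] [[-0.2374  0.2783]
 [-0.3322  0.2786]
 [-0.3233  0.3263]
 [-0.3501  0.2921]
 [ 0.3863  0.4752]
 [ 0.396   0.5198]
 [ 0.3668  0.5277]
 [ 0.3943  0.4822]]
blue 0.5853887940480302 0.29155551322748824
green 0.5730710241540787 0.2307914404143558
red 0.5607532542601271 0.17002736760122333
yellow 0.5484354843661756 0.1092632947880909
top blue [373.7511 189.7773] [366 181  17  20 229]
top red [401.0083 183.7759] [391 174  20  21 241]
top yellow [429.9587 182.    ] [419 173  22  20 242]
top green [461.1742 172.9548] [454 166  15  15 155]
side blue [314.5029 212.2272] [307 193  18  43 515]
side red [328.3937 230.0984] [321 211  18  45 508]
side yellow [341.1746 255.6507] [331 234  21  47 670]
side green [360.1805 266.1805] [351 258  19  21 266]
blue [ 0.5099 -0.091 ] [-2.7747 -1.4977  0.7763  2.0095 -0.3125 -0.5631  0.3713  1.2098]
red [ 0.5221 -0.1483] [-2.1755 -0.6865  0.6991  2.2135 -0.6625 -0.5494  1.3299  0.8504]
yellow [ 0.525  -0.2114] [-2.0703 -1.412   1.3121  2.5346 -0.3398 -0.7493  0.3814  0.6694]
green [ 0.5402 -0.2704] [-11.4812  -1.8627   0.9791   7.5004  -2.3501  -2.2474   2.609   27.1103]
stand [ 0.524  -0.1808  0.143 ]
blue 0.5107473829745772 -0.08875766527755524
red 0.5195831564837977 -0.15012483163297496
yellow 0.5284189299930181 -0.2114919979883947
green 0.5372547035022386 -0.2728591643438144
```

Ring fit agrees across both cameras to about 0.5 px, with a 62 mm pitch. Next I raise the arm, turn the jaws across the row and move above the stand.

>>> {"fn": "jog_arm", "kwargs": {"increments": [{"slide":[0,0,-4],"rotation":[0,0,6.25]},{"slide":[0,0,-4],"rotation":[0,0,6.25]},{"slide":[0,0,-4],"rotation":[0,0,6.25]},{"slide":[0,0,-4],"rotation":[0,0,6.25]},{"slide":[0,0,-4],"rotation":[0,0,6.25]},{"slide":[0,0,-4],"rotation":[0,0,6.25]},{"slide":[0,0,-4],"rotation":[0,0,6.25]},{"slide":[0,0,-4],"rotation":[0,0,6.25]},{"slide":[0,0,-4],"rotation":[0,0,6.25]},{"slide":[0,0,-4],"rotation":[0,0,6.25]}], "fingers": 1}}

```text
time: 2.18
tool_pos: [0.2071, 0.5897, 0.2715]
tool_rot: [-0.0, 0.657, 0.754, -0.0]
contact_force: [-0.6, -0.4, -0.4]
gripper_width: 1.003
```

>>> {"fn": "jog_arm", "kwargs": {"increments": [{"slide":[-30,9,0]},{"slide":[-30,9,0]},{"slide":[-30,9,0]},{"slide":[-30,9,0]},{"slide":[-30,9,0]},{"slide":[-30,9,0]},{"slide":[-30,9,0]},{"slide":[-30,9,0]},{"slide":[-30,9,0]},{"slide":[-30,9,0]},{"slide":[-30,9,0]},{"slide":[-30,9,0]},{"slide":[-30,9,0]},{"slide":[-30,9,0]},{"slide":[-30,9,0]},{"slide":[-30,9,0]},{"slide":[-30,9,0]},{"slide":[-30,9,0]},{"slide":[0,0,0]},{"slide":[0,0,0]}]}}

```text
invalid input
```

>>> {"fn": "jog_arm", "kwargs": {"increments": [{"slide":[-30,9,0],"rotation":[0,0,0]},{"slide":[-30,9,0],"rotation":[0,0,0]},{"slide":[-30,9,0],"rotation":[0,0,0]},{"slide":[-30,9,0],"rotation":[0,0,0]},{"slide":[-30,9,0],"rotation":[0,0,0]},{"slide":[-30,9,0],"rotation":[0,0,0]},{"slide":[-30,9,0],"rotation":[0,0,0]},{"slide":[-30,9,0],"rotation":[0,0,0]},{"slide":[-30,9,0],"rotation":[0,0,0]},{"slide":[-30,9,0],"rotation":[0,0,0]},{"slide":[-30,9,0],"rotation":[0,0,0]},{"slide":[-30,9,0],"rotation":[0,0,0]},{"slide":[-30,9,0],"rotation":[0,0,0]},{"slide":[-30,9,0],"rotation":[0,0,0]},{"slide":[-30,9,0],"rotation":[0,0,0]},{"slide":[-30,9,0],"rotation":[0,0,0]},{"slide":[-30,9,0],"rotation":[0,0,0]},{"slide":[-30,9,0],"rotation":[0,0,0]},{"slide":[0,0,0],"rotation":[0,0,0]},{"slide":[0,0,0],"rotation":[0,0,0]}]}}

```text
time: 3.85
tool_pos: [0.4443, 0.0769, 0.2713]
tool_rot: [-0.0, 0.656, 0.754, -0.0]
contact_force: [-0.6, -0.2, -0.0]
gripper_width: 0.999
```

Run:
```python
from h import *
d=optics.grab_frame("wrist"); cv2.imwrite("pics/c_wrist.png",d["frame"])
s=state(); print(s["joint_pos"], -d["R"].T@d["t"], s["tool_pos"])
```

```text
[ 7.95750733e-03 -4.03951203e-01  1.94785671e+00  4.54354879e-04
  1.59793261e+00 -1.32845894e-01] [0.43545231 0.14319891 0.41430219] [0.44398003 0.07786235 0.27131462]
```

View pics/c_wrist.png

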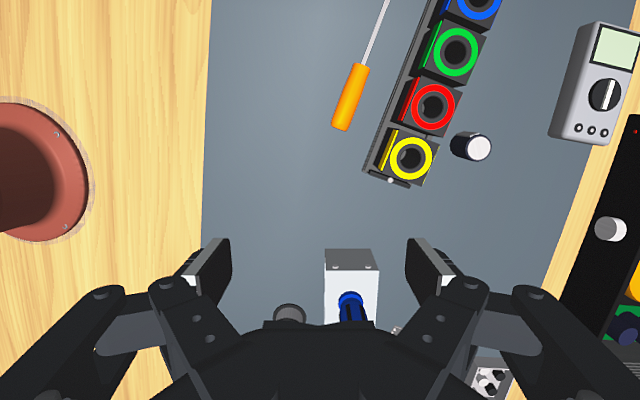

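The wrist view shows the rings at yellow (410,158), red (432,106) and green (455,53), so I can use it as a third check on the rack.

```bash
cat > go.py <<'E'
import sys
from h import *
# go.py x y z yawdeg : remaining shift in tool axes (mm) and turn
x,y,z,th=map(float,sys.argv[1:5]); s=state()
w,a,b,c=s["tool_rot"]; 
from scipy.spatial.transform import Rotation as Ro
R=Ro.from_quat([a,b,c,w]).as_matrix(); yaw=np.degrees(np.arctan2(R[1,1],R[0,1]))
d=(np.array([x,y,z])-s["tool_pos"])*1000
t=np.radians(th); Rt=np.array([[-np.sin(t),np.cos(t),0],[np.cos(t),np.sin(t),0],[0,0,-1]])
print("yaw",yaw.round(2),"turn about tool z",(yaw-th).round(2),"| shift in present axes",(R.T@d).round(1),"| in final-yaw axes",(Rt@d).round(1), "tilt z",R[:,2].round(4))
E
python3 - <<'E'
from h import *
d=optics.grab_frame("wrist")
for c,x,y in(("yellow",.5484,.1093),("red",.5608,.17),("green",.5731,.2308)):
    print(c,cv2.projectPoints(np.array([[[x,y,.072]]]),cv2.Rodrigues(d["R"])[0],d["t"],d["camera_matrix"],d["distortion"])[0])
E
python3 go.py .5105 -.0905 .2715 8.2
```

```text
yellow [[[409.1859796  159.48753167]]]
red [[[431.06752522 108.52346961]]]
green [[[454.07825234  53.86441639]]]
yaw 8.15 turn about tool z -0.05 | shift in present axes [-176.7   42.1   -0.3] | in final-yaw axes [-176.7   41.9   -0.2] tilt z [-1.e-04  4.e-04 -1.e+00]
```

>>> {"fn": "jog_arm", "kwargs": {"increments": [{"slide":[-22,5,0],"rotation":[0,0,0]},{"slide":[-22,5,0],"rotation":[0,0,0]},{"slide":[-22,5,0],"rotation":[0,0,0]},{"slide":[-22,5,0],"rotation":[0,0,0]},{"slide":[-22,5,0],"rotation":[0,0,0]},{"slide":[-22,5,0],"rotation":[0,0,0]},{"slide":[-22,6,0],"rotation":[0,0,0]},{"slide":[-22,6,0],"rotation":[0,0,0]},{"slide":[0,0,0],"rotation":[0,0,0]},{"slide":[0,0,0],"rotation":[0,0,0]},{"slide":[0,0,0],"rotation":[0,0,0]}]}}

```text
time: 4.87
tool_pos: [0.5104, -0.0888, 0.2712]
tool_rot: [-0.0, 0.654, 0.756, 0.0]
contact_force: [-0.3, 0.7, 0.1]
gripper_width: 1.001
```

```bash
python3 go.py .5105 -.0905 .095 8.2
python3 - <<'E'
from h import *
for n in("side","top","wrist"):
  d=optics.grab_frame(n); cv2.imwrite(f"pics/d_{n}.png",d["frame"])
a=cv2.imread("pics/d_top.png")[80:260,180:500]; b=cv2.imread("pics/d_side.png")[60:380,200:480]
cv2.imwrite("pics/d_both.png",np.hstack([cv2.resize(a,(480,270)),cv2.resize(b,(315,360))[:270]]))
E
```

```text
yaw 8.24 turn about tool z 0.04 | shift in present axes [-1.800e+00 -1.000e-01  1.762e+02] | in final-yaw axes [-1.700e+00 -1.000e-01  1.762e+02] tilt z [-3.e-04  6.e-04 -1.e+00]
```

View pics/d_side.png

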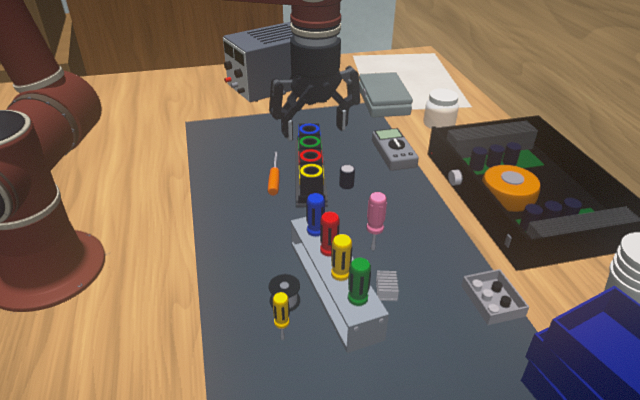

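View pics/d_wrist.png

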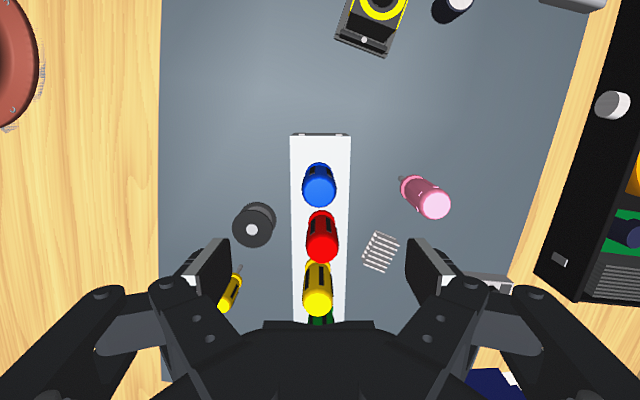

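The wrist view shows blue (319,190), red (322,240) and yellow (317,302) standing in the stand. The small yellow one is at (229,293) and the pink one at (435,203). I'll refine the driver axes from their top discs, which are at z = 0.152.

Run:
```python
from h import *
np.set_printoptions(precision=4,suppress=True)
d=optics.grab_frame("wrist"); s=optics.grab_frame("side")
cv2.imwrite("pics/e.png",cv2.resize(d["frame"][130:330,220:420],None,fx=3,fy=3,interpolation=cv2.INTER_CUBIC))
P=lambda d,X:cv2.projectPoints(np.array(X,float).reshape(-1,1,3),cv2.Rodrigues(d["R"])[0],d["t"],d["camera_matrix"],d["distortion"])[0].reshape(-1,2)
print("tcp in side",P(s,state()["tool_pos"]))
for uv in((319,190),(322,240),(317,302)): print(uv,onplane(d,uv,.152))
im=d["frame"].copy()
t=np.linspace(0,6.28,40)
for x,y in((.5099,-.091),(.5221,-.1483),(.525,-.2114)):
    for z in(.072,.152):
        q=P(d,np.c_[x+.017*np.cos(t),y+.017*np.sin(t),0*t+z]); cv2.polylines(im,[np.int32(q*8)],True,(255,255,255),1,cv2.LINE_AA,3)
cv2.imwrite("pics/f.png",cv2.resize(im[130:330,220:420],None,fx=3,fy=3,interpolation=cv2.INTER_CUBIC))
```

```text
tcp in side [[315.8824 140.491 ]]
(319, 190) [ 0.5115 -0.0891  0.152 ]
(322, 240) [ 0.5216 -0.1383  0.152 ]
(317, 302) [ 0.5267 -0.2085  0.152 ]
```

View pics/f.png

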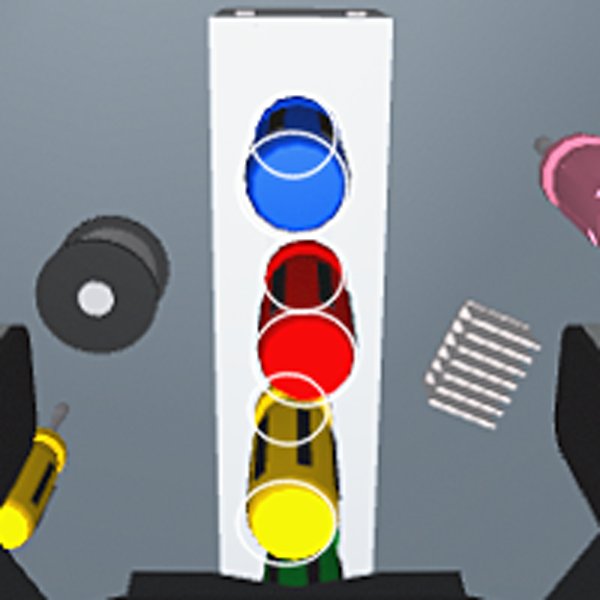

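The model outlines match the drivers, so I descend on blue.

>>> {"fn": "jog_arm", "kwargs": {"increments": [{"slide":[-2,0,20],"rotation":[0,0,0]},{"slide":[0,0,20],"rotation":[0,0,0]},{"slide":[0,0,20],"rotation":[0,0,0]},{"slide":[0,0,20],"rotation":[0,0,0]},{"slide":[0,0,20],"rotation":[0,0,0]},{"slide":[0,0,20],"rotation":[0,0,0]},{"slide":[0,0,20],"rotation":[0,0,0]},{"slide":[0,0,16],"rotation":[0,0,0]},{"slide":[0,0,12],"rotation":[0,0,0]},{"slide":[0,0,6],"rotation":[0,0,0]},{"slide":[0,0,0],"rotation":[0,0,0]},{"slide":[0,0,0],"rotation":[0,0,0]}]}}

```text
time: 6.12
tool_pos: [0.5112, -0.0922, 0.0978]
tool_rot: [0.0, 0.655, 0.756, 0.0]
contact_force: [0.3, -0.4, 0.6]
gripper_width: 0.998
```

>>> {"fn": "jog_arm", "kwargs": {"increments": [{"slide":[0,0,0],"rotation":[0,0,0]},{"slide":[0,0,0],"rotation":[0,0,0]},{"slide":[0,0,0],"rotation":[0,0,0]},{"slide":[0,0,0],"rotation":[0,0,0]},{"slide":[0,0,0],"rotation":[0,0,0]},{"slide":[0,0,0],"rotation":[0,0,0]},{"slide":[0,0,0],"rotation":[0,0,0]},{"slide":[0,0,0],"rotation":[0,0,0]},{"slide":[0,0,0],"rotation":[0,0,0]},{"slide":[0,0,0],"rotation":[0,0,0]},{"slide":[0,0,0],"rotation":[0,0,0]},{"slide":[0,0,0],"rotation":[0,0,0]}], "fingers": 0}}

```text
time: 7.12
tool_pos: [0.5114, -0.0924, 0.0982]
tool_rot: [0.001, 0.655, 0.756, 0.0]
contact_force: [-0.1, 1.0, 5.3]
gripper_width: 0.387
```

```bash
python3 go.py .510 -.091 .26 8.2
python3 - <<'E'
from h import *
for n in("side","wrist"):
  d=optics.grab_frame(n); cv2.imwrite(f"pics/g_{n}.png",d["frame"])
E
```

```text
yaw 8.14 turn about tool z -0.06 | shift in present axes [   1.5   -1.  -161.8] | in final-yaw axes [   1.6   -1.2 -161.8] tilt z [ 1.5e-03 -5.0e-04 -1.0e+00]
```

View pics/g_side.png

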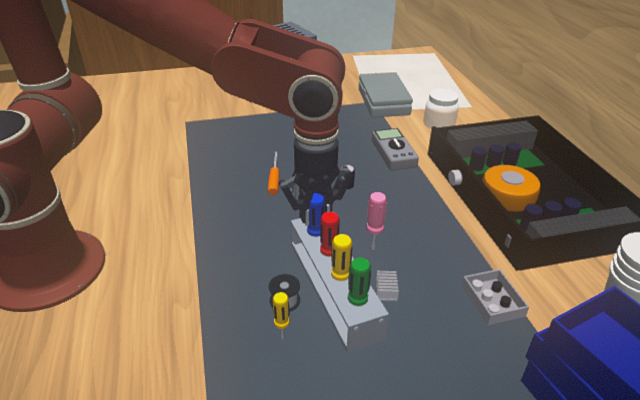

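View pics/g_wrist.png

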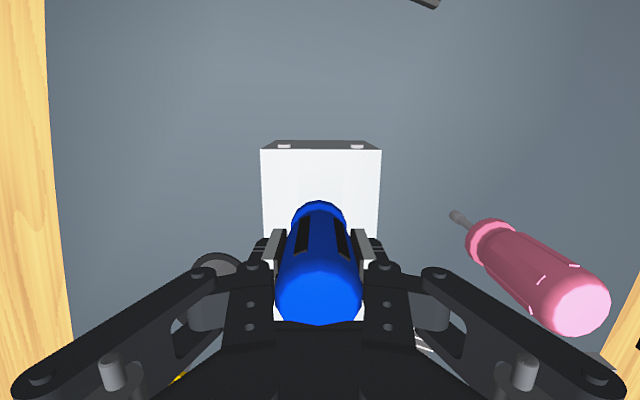

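Blue is gripped at a width of 0.387, about 33 mm. I lift it and carry it to the rack.

>>> {"fn": "jog_arm", "kwargs": {"increments": [{"slide":[0,0,-6],"rotation":[0,0,0]},{"slide":[0,0,-14],"rotation":[0,0,0]},{"slide":[0,0,-20],"rotation":[0,0,0]},{"slide":[0,0,-20],"rotation":[0,0,0]},{"slide":[0,0,-20],"rotation":[0,0,0]},{"slide":[0,0,-20],"rotation":[0,0,0]},{"slide":[0,0,-20],"rotation":[0,0,0]},{"slide":[0,0,-20],"rotation":[0,0,0]},{"slide":[0,0,-20],"rotation":[0,0,0]},{"slide":[0,0,-10],"rotation":[0,0,0]},{"slide":[0,0,0],"rotation":[0,0,0]}]}}

```text
time: 8.13
tool_pos: [0.5116, -0.0925, 0.2697]
tool_rot: [0.002, 0.655, 0.756, 0.001]
contact_force: [-0.2, -0.5, -1.5]
gripper_width: 0.387
```

>>> {"fn": "jog_arm", "kwargs": {"increments": [{"slide":[10,3,0],"rotation":[0,0,0]},{"slide":[20,7,0],"rotation":[0,0,0]},{"slide":[24,8,0],"rotation":[0,0,0]},{"slide":[24,8,0],"rotation":[0,0,0]},{"slide":[24,8,0],"rotation":[0,0,0]},{"slide":[24,8,0],"rotation":[0,0,0]},{"slide":[24,8,0],"rotation":[0,0,0]},{"slide":[24,8,0],"rotation":[0,0,0]},{"slide":[24,8,0],"rotation":[0,0,0]},{"slide":[24,8,0],"rotation":[0,0,0]},{"slide":[24,8,0],"rotation":[0,0,0]},{"slide":[24,8,0],"rotation":[0,0,0]},{"slide":[24,8,0],"rotation":[0,0,0]},{"slide":[24,8,0],"rotation":[0,0,0]},{"slide":[24,8,0],"rotation":[0,0,0]},{"slide":[20,7,0],"rotation":[0,0,0]},{"slide":[7,7,0],"rotation":[0,0,0]},{"slide":[0,0,0],"rotation":[0,0,6]},{"slide":[0,0,0],"rotation":[0,0,6]},{"slide":[0,0,0],"rotation":[0,0,6]}]}}

```text
time: 9.8
tool_pos: [0.5844, 0.2912, 0.2648]
tool_rot: [-0.001, 0.767, 0.642, -0.002]
contact_force: [0.2, 1.1, -1.4]
gripper_width: 0.387
```

>>> {"fn": "jog_arm", "kwargs": {"increments": [{"slide":[0,0,0],"rotation":[0,0,1.7]},{"slide":[0,0,0],"rotation":[0,0,0]},{"slide":[0,0,0],"rotation":[0,0,0]}]}}

```text
time: 10.05
tool_pos: [0.5846, 0.2909, 0.2656]
tool_rot: [-0.0, 0.774, 0.633, -0.001]
contact_force: [-0.0, -0.3, -1.2]
gripper_width: 0.381
```

```bash
python3 go.py .5854 .2916 .098 -11.46
python3 - <<'E'
from h import *
for n in("side","wrist"):
  d=optics.grab_frame(n); cv2.imwrite(f"pics/i_{n}.png",d["frame"])
E
```

```text
yaw -11.51 turn about tool z -0.05 | shift in present axes [  1.1   1.  167.6] | in final-yaw axes [  0.8   0.6 167.6] tilt z [-0.0025 -0.001  -1.    ]
```

View pics/i_side.png

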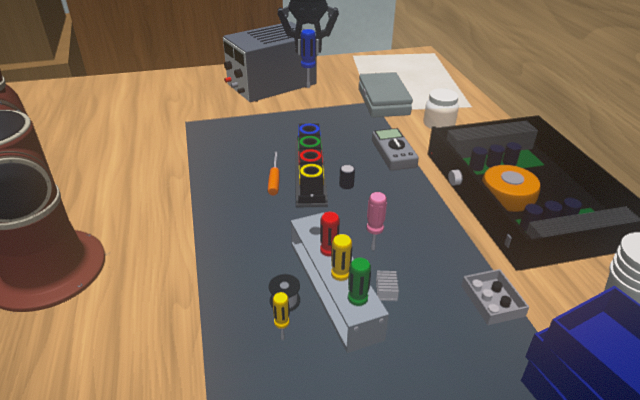

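View pics/i_wrist.png

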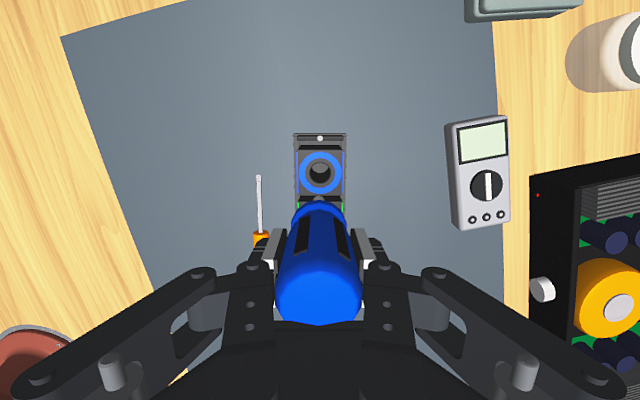

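>>> {"fn": "jog_arm", "kwargs": {"increments": [{"slide":[1,1,15],"rotation":[0,0,0]},{"slide":[0,0,20],"rotation":[0,0,0]},{"slide":[0,0,20],"rotation":[0,0,0]},{"slide":[0,0,20],"rotation":[0,0,0]},{"slide":[0,0,16],"rotation":[0,0,0]},{"slide":[0,0,9],"rotation":[0,0,0]},{"slide":[0,0,0],"rotation":[0,0,0]},{"slide":[0,0,0],"rotation":[0,0,0]}]}}

```text
time: 10.82
tool_pos: [0.5861, 0.2919, 0.1665]
tool_rot: [-0.0, 0.775, 0.632, -0.001]
contact_force: [0.0, -0.2, -0.7]
gripper_width: 0.383
```

```bash
python3 go.py .5854 .2916 .098 -11.46
python3 - <<'E'
from h import *
o=[]
for n,(r,c) in {"side":(40,240),"top":(110,140),"wrist":(90,240)}.items():
  d=optics.grab_frame(n); o.append(cv2.resize(d["frame"][r:r+130,c:c+130],(390,390),interpolation=cv2.INTER_CUBIC))
cv2.imwrite("pics/j.png",np.hstack(o[::2]))
E
```

```text
yaw -11.55 turn about tool z -0.09 | shift in present axes [-0.4 -0.6 68.5] | in final-yaw axes [-0.4 -0.6 68.5] tilt z [-1.2e-03 -4.0e-04 -1.0e+00]
```

View pics/j.png

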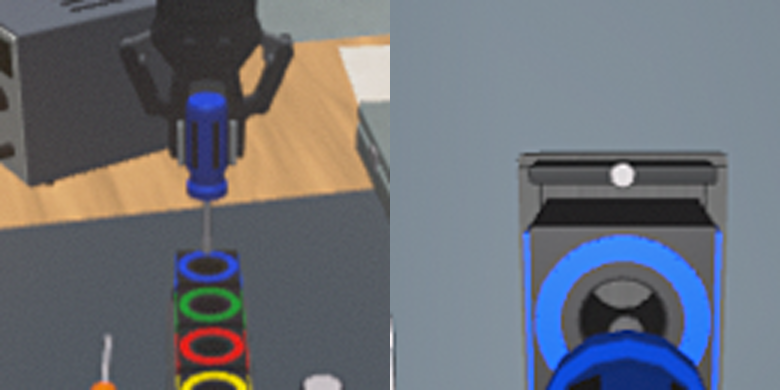

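The shaft tip lines up with the blue hole, so I lower it.

>>> {"fn": "jog_arm", "kwargs": {"increments": [{"slide":[0,0,10],"rotation":[0,0,0]},{"slide":[0,0,14],"rotation":[0,0,0]},{"slide":[0,0,14],"rotation":[0,0,0]},{"slide":[0,0,14],"rotation":[0,0,0]},{"slide":[0,0,7],"rotation":[0,0,0]},{"slide":[0,0,3],"rotation":[0,0,0]},{"slide":[0,0,2],"rotation":[0,0,0]},{"slide":[0,0,0],"rotation":[0,0,0]},{"slide":[0,0,0],"rotation":[0,0,0]}]}}

```text
time: 11.72
tool_pos: [0.5869, 0.2922, 0.104]
tool_rot: [0.0, 0.775, 0.632, 0.001]
contact_force: [0.6, -0.2, -0.3]
gripper_width: 0.381
```

>>> {"fn": "jog_arm", "kwargs": {"increments": [{"slide":[0,0,2],"rotation":[0,0,0]},{"slide":[0,0,2],"rotation":[0,0,0]},{"slide":[0,0,0],"rotation":[0,0,0]},{"slide":[0,0,0],"rotation":[0,0,0]}]}}

```text
time: 12.05
tool_pos: [0.5864, 0.292, 0.0993]
tool_rot: [-0.0, 0.775, 0.632, 0.0]
contact_force: [-0.3, -0.3, -0.4]
gripper_width: 0.382
```

>>> {"fn": "jog_arm", "kwargs": {"increments": [{"slide":[0,0,1.5],"rotation":[0,0,0]},{"slide":[0,0,0],"rotation":[0,0,0]},{"slide":[0,0,0],"rotation":[0,0,0]}]}}

```text
time: 12.3
tool_pos: [0.5868, 0.2921, 0.0982]
tool_rot: [0.0, 0.775, 0.632, 0.0]
contact_force: [1.3, 0.5, 0.6]
gripper_width: 0.392
```

>>> {"fn": "jog_arm", "kwargs": {"increments": [{"slide":[0,0,1],"rotation":[0,0,0]},{"slide":[0,0,0],"rotation":[0,0,0]}]}}

```text
time: 12.47
tool_pos: [0.5868, 0.2922, 0.0982]
tool_rot: [0.0, 0.775, 0.632, 0.0]
contact_force: [-1.8, -0.4, 4.8]
gripper_width: 0.385
```

>>> {"fn": "jog_arm", "kwargs": {"increments": [{"slide":[0,0,0],"rotation":[0,0,0]},{"slide":[0,0,0],"rotation":[0,0,0]},{"slide":[0,0,0],"rotation":[0,0,0]},{"slide":[0,0,0],"rotation":[0,0,0]},{"slide":[0,0,0],"rotation":[0,0,0]},{"slide":[0,0,0],"rotation":[0,0,0]},{"slide":[0,0,0],"rotation":[0,0,0]},{"slide":[0,0,0],"rotation":[0,0,0]},{"slide":[0,0,0],"rotation":[0,0,0]},{"slide":[0,0,0],"rotation":[0,0,0]}], "fingers": 1}}

```text
time: 13.3
tool_pos: [0.5864, 0.292, 0.0968]
tool_rot: [0.0, 0.775, 0.632, 0.0]
contact_force: [-0.0, 0.2, -1.4]
gripper_width: 1.002
```

>>> {"fn": "jog_arm", "kwargs": {"increments": [{"slide":[0,0,-10],"rotation":[0,0,0]},{"slide":[0,0,-20],"rotation":[0,0,0]},{"slide":[0,0,-20],"rotation":[0,0,0]},{"slide":[0,0,-20],"rotation":[0,0,0]},{"slide":[0,0,-20],"rotation":[0,0,0]},{"slide":[0,0,-20],"rotation":[0,0,0]},{"slide":[0,0,-20],"rotation":[0,0,0]},{"slide":[0,0,-20],"rotation":[0,0,0]},{"slide":[0,0,-20],"rotation":[0,0,0]},{"slide":[0,0,0],"rotation":[0,0,0]}]}}

```text
time: 14.13
tool_pos: [0.5885, 0.2928, 0.2737]
tool_rot: [0.002, 0.775, 0.632, 0.005]
contact_force: [1.3, -0.3, 0.9]
gripper_width: 1.001
```

```bash
python3 go.py .5221 -.1483 .098 8.2
python3 - <<'E'
from h import *
for n in("side","wrist"):
  d=optics.grab_frame(n); cv2.imwrite(f"pics/k_{n}.png",d["frame"])
E
```

```text
yaw -11.55 turn about tool z -19.75 | shift in present axes [-446.3   21.8  173.6] | in final-yaw axes [-427.1 -128.6  175.7] tilt z [ 0.0092  0.0033 -1.    ]
```

View pics/k_side.png

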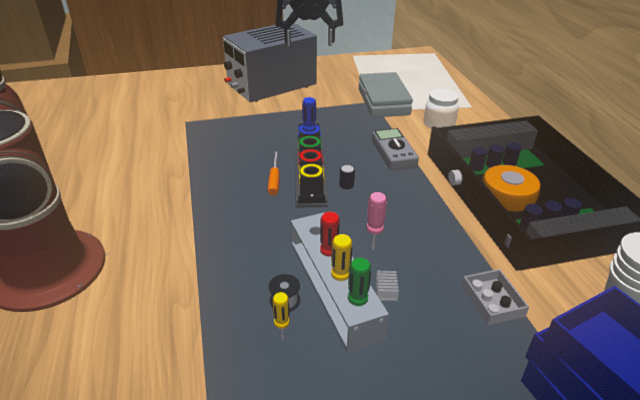

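View pics/k_wrist.png

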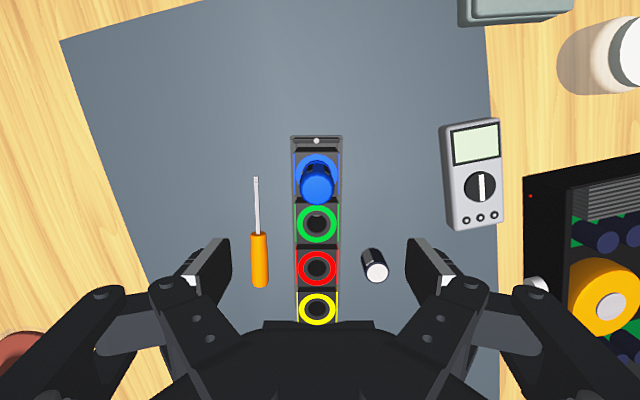

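Blue sits home in the blue holder. Red is next.

>>> {"fn": "jog_arm", "kwargs": {"increments": [{"slide":[0,0,0],"rotation":[0,0,-6]},{"slide":[0,0,0],"rotation":[0,0,-6]},{"slide":[0,0,0],"rotation":[0,0,-6]},{"slide":[0,0,0],"rotation":[0,0,-1.75]},{"slide":[-27,-8,0],"rotation":[0,0,0]},{"slide":[-27,-8,0],"rotation":[0,0,0]},{"slide":[-27,-8,0],"rotation":[0,0,0]},{"slide":[-27,-8,0],"rotation":[0,0,0]},{"slide":[-27,-8,0],"rotation":[0,0,0]},{"slide":[-27,-8,0],"rotation":[0,0,0]},{"slide":[-27,-8,0],"rotation":[0,0,0]},{"slide":[-27,-8,0],"rotation":[0,0,0]},{"slide":[-27,-8,0],"rotation":[0,0,0]},{"slide":[-27,-8,0],"rotation":[0,0,0]},{"slide":[-27,-8,0],"rotation":[0,0,0]},{"slide":[-27,-8,0],"rotation":[0,0,0]},{"slide":[-27,-8,0],"rotation":[0,0,0]},{"slide":[-27,-8,0],"rotation":[0,0,0]},{"slide":[-27,-8,0],"rotation":[0,0,0]},{"slide":[-22,-8,0],"rotation":[0,0,0]}]}}

```text
time: 15.9
tool_pos: [0.5193, -0.1503, 0.2645]
tool_rot: [-0.002, 0.655, 0.756, -0.001]
contact_force: [0.1, -0.0, -0.5]
gripper_width: 1.0
```

>>> {"fn": "jog_arm", "kwargs": {"increments": [{"slide":[0,0,0],"rotation":[0,0,0]},{"slide":[0,0,0],"rotation":[0,0,0]}]}}

```text
time: 16.07
tool_pos: [0.5197, -0.1493, 0.2649]
tool_rot: [-0.002, 0.656, 0.755, -0.0]
contact_force: [-0.5, 1.1, 0.2]
gripper_width: 0.997
```

```bash
cat > chk.py <<'E'
from h import *
np.set_printoptions(precision=4,suppress=True)
d=optics.grab_frame("wrist"); im=d["frame"].copy(); t=np.linspace(0,6.28,40)
P=lambda d,X:cv2.projectPoints(np.array(X,float).reshape(-1,1,3),cv2.Rodrigues(d["R"])[0],d["t"],d["camera_matrix"],d["distortion"])[0].reshape(-1,2)
for x,y in((.5221,-.1483),(.525,-.2114),(.5385,-.272)):
    for z in(.072,.152):
        q=P(d,np.c_[x+.017*np.cos(t),y+.017*np.sin(t),0*t+z]); cv2.polylines(im,[np.int32(q*8)],True,(255,255,255),1,cv2.LINE_AA,3)
import sys
cv2.imwrite(sys.argv[1],cv2.resize(im[120:330,220:420],None,fx=2.8,fy=2.8,interpolation=cv2.INTER_CUBIC))
E
python3 chk.py pics/l.png; python3 go.py .5221 -.1483 .098 8.2
```

```text
yaw 8.15 turn about tool z -0.05 | shift in present axes [ -0.4   2.5 167.1] | in final-yaw axes [-1.000e-01  2.200e+00  1.672e+02] tilt z [-0.0023  0.0016 -1.    ]
```

View pics/l.png

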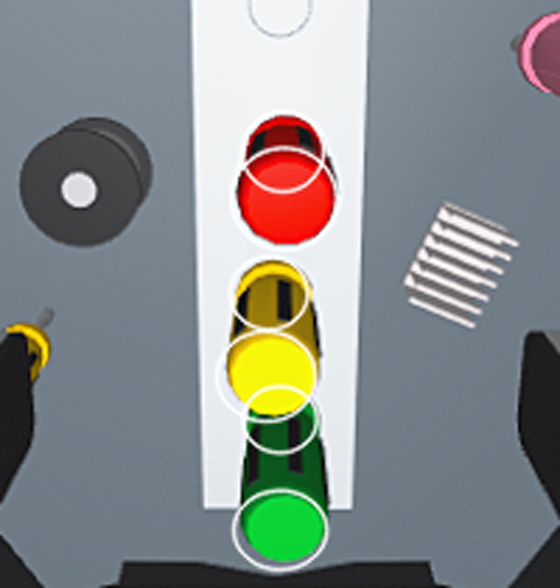

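>>> {"fn": "jog_arm", "kwargs": {"increments": [{"slide":[0,2,20],"rotation":[0,0,0]},{"slide":[0,0,20],"rotation":[0,0,0]},{"slide":[0,0,20],"rotation":[0,0,0]},{"slide":[0,0,20],"rotation":[0,0,0]},{"slide":[0,0,20],"rotation":[0,0,0]},{"slide":[0,0,20],"rotation":[0,0,0]},{"slide":[0,0,20],"rotation":[0,0,0]},{"slide":[0,0,15],"rotation":[0,0,0]},{"slide":[0,0,9],"rotation":[0,0,0]},{"slide":[0,0,4],"rotation":[0,0,0]},{"slide":[0,0,0],"rotation":[0,0,0]},{"slide":[0,0,0],"rotation":[0,0,0]}]}}

```text
time: 17.12
tool_pos: [0.5231, -0.1483, 0.0995]
tool_rot: [0.0, 0.654, 0.756, 0.0]
contact_force: [0.7, -0.4, 0.1]
gripper_width: 1.001
```

>>> {"fn": "jog_arm", "kwargs": {"increments": [{"slide":[0,0,0],"rotation":[0,0,0]},{"slide":[0,0,0],"rotation":[0,0,0]},{"slide":[0,0,0],"rotation":[0,0,0]},{"slide":[0,0,0],"rotation":[0,0,0]},{"slide":[0,0,0],"rotation":[0,0,0]},{"slide":[0,0,0],"rotation":[0,0,0]},{"slide":[0,0,0],"rotation":[0,0,0]},{"slide":[0,0,0],"rotation":[0,0,0]},{"slide":[0,0,0],"rotation":[0,0,0]},{"slide":[0,0,0],"rotation":[0,0,0]},{"slide":[0,0,0],"rotation":[0,0,0]},{"slide":[0,0,0],"rotation":[0,0,0]}], "fingers": 0}}

```text
time: 18.12
tool_pos: [0.5231, -0.1489, 0.0996]
tool_rot: [0.001, 0.655, 0.756, 0.0]
contact_force: [-0.7, -0.5, 4.9]
gripper_width: 0.386
```

>>> {"fn": "jog_arm", "kwargs": {"increments": [{"slide":[0,0,-6],"rotation":[0,0,0]},{"slide":[0,0,-14],"rotation":[0,0,0]},{"slide":[0,0,-20],"rotation":[0,0,0]},{"slide":[0,0,-20],"rotation":[0,0,0]},{"slide":[0,0,-20],"rotation":[0,0,0]},{"slide":[0,0,-20],"rotation":[0,0,0]},{"slide":[0,0,-20],"rotation":[0,0,0]},{"slide":[0,0,-20],"rotation":[0,0,0]},{"slide":[0,0,-20],"rotation":[0,0,0]},{"slide":[0,0,-10],"rotation":[0,0,0]},{"slide":[0,0,0],"rotation":[0,0,0]},{"slide":[0,0,0],"rotation":[0,0,0]}]}}

```text
time: 19.12
tool_pos: [0.5224, -0.1485, 0.2682]
tool_rot: [-0.0, 0.655, 0.756, -0.0]
contact_force: [0.5, 0.0, -1.5]
gripper_width: 0.383
```

```bash
python3 go.py .5605 .1700 .265 -11.46;python3 go.py .5605 .1700 .265 8.15
```

```text
yaw 8.2 turn about tool z 19.66 | shift in present axes [309.8  83.1   3.3] | in final-yaw axes [319.7 -25.9   3.2] tilt z [-5.e-04  3.e-04 -1.e+00]
yaw 8.2 turn about tool z 0.05 | shift in present axes [309.8  83.1   3.3] | in final-yaw axes [309.9  82.9   3.2] tilt z [-5.e-04  3.e-04 -1.e+00]
```

>>> {"fn": "jog_arm", "kwargs": {"increments": [{"slide":[10,3,0],"rotation":[0,0,0]},{"slide":[20,5,0],"rotation":[0,0,0]},{"slide":[24,6,0],"rotation":[0,0,0]},{"slide":[24,6,0],"rotation":[0,0,0]},{"slide":[24,7,0],"rotation":[0,0,0]},{"slide":[24,7,0],"rotation":[0,0,0]},{"slide":[24,6,0],"rotation":[0,0,0]},{"slide":[24,6,0],"rotation":[0,0,0]},{"slide":[24,6,0],"rotation":[0,0,0]},{"slide":[24,7,0],"rotation":[0,0,0]},{"slide":[24,7,0],"rotation":[0,0,0]},{"slide":[24,7,0],"rotation":[0,0,0]},{"slide":[24,6,0],"rotation":[0,0,0]},{"slide":[16,4,0],"rotation":[0,0,0]},{"slide":[0,0,0],"rotation":[0,0,6]},{"slide":[0,0,0],"rotation":[0,0,6]},{"slide":[0,0,0],"rotation":[0,0,6]},{"slide":[0,0,0],"rotation":[0,0,1.65]},{"slide":[0,0,0],"rotation":[0,0,0]},{"slide":[0,0,0],"rotation":[0,0,0]}]}}

```text
time: 20.78
tool_pos: [0.5596, 0.1705, 0.2669]
tool_rot: [-0.001, 0.774, 0.634, -0.001]
contact_force: [-0.1, 0.6, -1.4]
gripper_width: 0.386
```

```bash
python3 go.py .5605 .1700 .0996 -11.46
```

```text
yaw -11.37 turn about tool z 0.09 | shift in present axes [ -0.2   1.5 167.3] | in final-yaw axes [ -0.4   1.  167.3] tilt z [-3.e-03 -3.e-04 -1.e+00]
```

>>> {"fn": "jog_arm", "kwargs": {"increments": [{"slide":[0,1,15],"rotation":[0,0,0]},{"slide":[0,0,20],"rotation":[0,0,0]},{"slide":[0,0,20],"rotation":[0,0,0]},{"slide":[0,0,20],"rotation":[0,0,0]},{"slide":[0,0,16],"rotation":[0,0,0]},{"slide":[0,0,9],"rotation":[0,0,0]},{"slide":[0,0,0],"rotation":[0,0,0]},{"slide":[0,0,0],"rotation":[0,0,0]}]}}

```text
time: 21.45
tool_pos: [0.5612, 0.17, 0.1684]
tool_rot: [-0.0, 0.774, 0.633, -0.0]
contact_force: [0.2, -1.1, -0.6]
gripper_width: 0.385
```

```bash
python3 go.py .5605 .1700 .0996 -11.46
cat > pic.py <<'E'
from h import *
import sys
o=[]
for n,(r,c) in {"side":(70,240),"wrist":(90,240)}.items():
  d=optics.grab_frame(n); o.append(cv2.resize(d["frame"][r:r+130,c:c+130],(390,390),interpolation=cv2.INTER_CUBIC))
cv2.imwrite(sys.argv[1],np.hstack(o))
E
python3 pic.py pics/n.png
```

```text
yaw -11.43 turn about tool z 0.03 | shift in present axes [-0.1 -0.6 68.8] | in final-yaw axes [-0.1 -0.7 68.8] tilt z [-1.2e-03 -1.0e-04 -1.0e+00]
```

View pics/n.png

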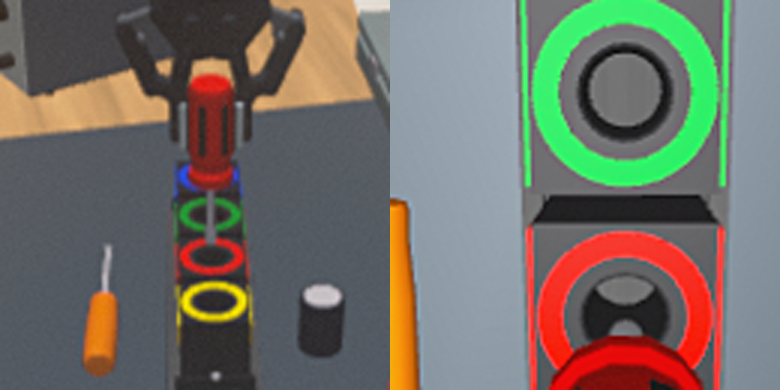

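The shaft is over the red mouth, so I insert, release and retreat.

>>> {"fn": "jog_arm", "kwargs": {"increments": [{"slide":[0,0,10],"rotation":[0,0,0]},{"slide":[0,0,14],"rotation":[0,0,0]},{"slide":[0,0,14],"rotation":[0,0,0]},{"slide":[0,0,14],"rotation":[0,0,0]},{"slide":[0,0,7],"rotation":[0,0,0]},{"slide":[0,0,4],"rotation":[0,0,0]},{"slide":[0,0,3],"rotation":[0,0,0]},{"slide":[0,0,0],"rotation":[0,0,0]},{"slide":[0,0,0],"rotation":[0,0,0]}]}}

```text
time: 22.3
tool_pos: [0.5619, 0.1699, 0.1032]
tool_rot: [0.0, 0.774, 0.633, 0.0]
contact_force: [0.6, -0.2, -0.9]
gripper_width: 0.385
```

>>> {"fn": "jog_arm", "kwargs": {"increments": [{"slide":[0,0,1.5],"rotation":[0,0,0]},{"slide":[0,0,1.5],"rotation":[0,0,0]},{"slide":[0,0,0],"rotation":[0,0,0]},{"slide":[0,0,0],"rotation":[0,0,0]}]}}

```text
time: 22.63
tool_pos: [0.5616, 0.1699, 0.1]
tool_rot: [0.0, 0.774, 0.633, 0.0]
contact_force: [-0.9, -0.2, -0.9]
gripper_width: 0.385
```

>>> {"fn": "jog_arm", "kwargs": {"increments": [{"slide":[0,0,1],"rotation":[0,0,0]},{"slide":[0,0,0],"rotation":[0,0,0]},{"slide":[0,0,0],"rotation":[0,0,0]}]}}

```text
time: 22.88
tool_pos: [0.5618, 0.17, 0.0996]
tool_rot: [0.0, 0.774, 0.633, 0.0]
contact_force: [-1.1, -1.1, 4.4]
gripper_width: 0.388
```

>>> {"fn": "jog_arm", "kwargs": {"increments": [{"slide":[0,0,0],"rotation":[0,0,0]},{"slide":[0,0,0],"rotation":[0,0,0]},{"slide":[0,0,0],"rotation":[0,0,0]},{"slide":[0,0,0],"rotation":[0,0,0]},{"slide":[0,0,0],"rotation":[0,0,0]},{"slide":[0,0,0],"rotation":[0,0,0]},{"slide":[0,0,0],"rotation":[0,0,0]},{"slide":[0,0,0],"rotation":[0,0,0]},{"slide":[0,0,0],"rotation":[0,0,0]},{"slide":[0,0,0],"rotation":[0,0,0]}], "fingers": 1}}

```text
time: 23.72
tool_pos: [0.5615, 0.1699, 0.0988]
tool_rot: [0.0, 0.774, 0.633, -0.0]
contact_force: [0.4, 0.0, 0.7]
gripper_width: 0.999
```

>>> {"fn": "jog_arm", "kwargs": {"increments": [{"slide":[0,0,-10],"rotation":[0,0,0]},{"slide":[0,0,-20],"rotation":[0,0,0]},{"slide":[0,0,-20],"rotation":[0,0,0]},{"slide":[0,0,-20],"rotation":[0,0,0]},{"slide":[0,0,-20],"rotation":[0,0,0]},{"slide":[0,0,-20],"rotation":[0,0,0]},{"slide":[0,0,-20],"rotation":[0,0,0]},{"slide":[0,0,-20],"rotation":[0,0,0]},{"slide":[0,0,-18],"rotation":[0,0,0]},{"slide":[0,0,0],"rotation":[0,0,0]},{"slide":[0,0,0],"rotation":[0,0,-6]},{"slide":[0,0,0],"rotation":[0,0,-6]},{"slide":[0,0,0],"rotation":[0,0,-6]},{"slide":[0,0,0],"rotation":[0,0,-1.6]},{"slide":[0,0,0],"rotation":[0,0,0]},{"slide":[0,0,0],"rotation":[0,0,0]}]}}

```text
time: 25.05
tool_pos: [0.5612, 0.1698, 0.266]
tool_rot: [-0.0, 0.655, 0.755, -0.0]
contact_force: [0.6, 0.4, -1.0]
gripper_width: 0.998
```

```bash
python3 go.py .5265 -.2114 .265 8.2
python3 - <<'E'
from h import *
d=optics.grab_frame("side"); cv2.imwrite(f"pics/o_side.png",d["frame"])
E
```

```text
yaw 8.09 turn about tool z -0.11 | shift in present axes [-372.5  -88.     1.1] | in final-yaw axes [-372.4  -88.7    1. ] tilt z [-1.1e-03 -2.0e-04 -1.0e+00]
```

View pics/o_side.png

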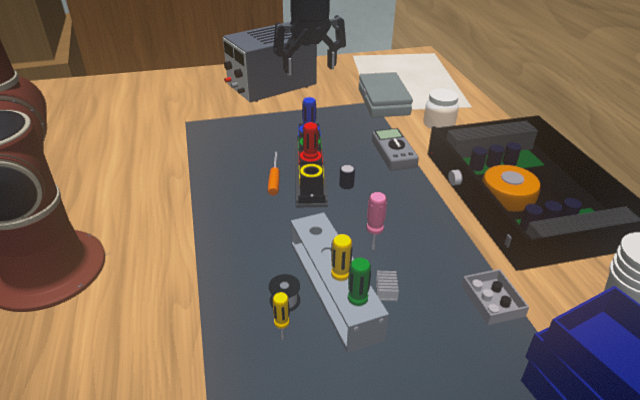

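Red is home at (311,140) in the side view. Now the large yellow driver, in the stand at side (342,256).

>>> {"fn": "jog_arm", "kwargs": {"increments": [{"slide":[-12,-3,0],"rotation":[0,0,0]},{"slide":[-25,-6,0],"rotation":[0,0,0]},{"slide":[-25,-6,0],"rotation":[0,0,0]},{"slide":[-25,-6,0],"rotation":[0,0,0]},{"slide":[-25,-6,0],"rotation":[0,0,0]},{"slide":[-25,-6,0],"rotation":[0,0,0]},{"slide":[-25,-6,0],"rotation":[0,0,0]},{"slide":[-25,-6,0],"rotation":[0,0,0]},{"slide":[-25,-6,0],"rotation":[0,0,0]},{"slide":[-25,-6,0],"rotation":[0,0,0]},{"slide":[-25,-6,0],"rotation":[0,0,0]},{"slide":[-25,-6,0],"rotation":[0,0,0]},{"slide":[-25,-6,0],"rotation":[0,0,0]},{"slide":[-25,-6,0],"rotation":[0,0,0]},{"slide":[-25,-5,0],"rotation":[0,0,0]},{"slide":[-10,-2,0],"rotation":[0,0,0]},{"slide":[0,0,0],"rotation":[0,0,0]},{"slide":[0,0,0],"rotation":[0,0,0]}]}}

```text
time: 26.6
tool_pos: [0.5268, -0.211, 0.2667]
tool_rot: [-0.0, 0.656, 0.755, 0.0]
contact_force: [-0.6, 0.3, 0.8]
gripper_width: 0.997
```

```bash
sed -i 's/(.525,-.2114)/(.5265,-.2105)/' chk.py; python3 chk.py pics/p.png; python3 go.py .5265 -.2114 .099 8.2
```

```text
yaw 8.14 turn about tool z -0.06 | shift in present axes [ -1.1  -0.6 167.7] | in final-yaw axes [ -1.   -0.6 167.7] tilt z [-2.e-04  7.e-04 -1.e+00]
```

View pics/p.png

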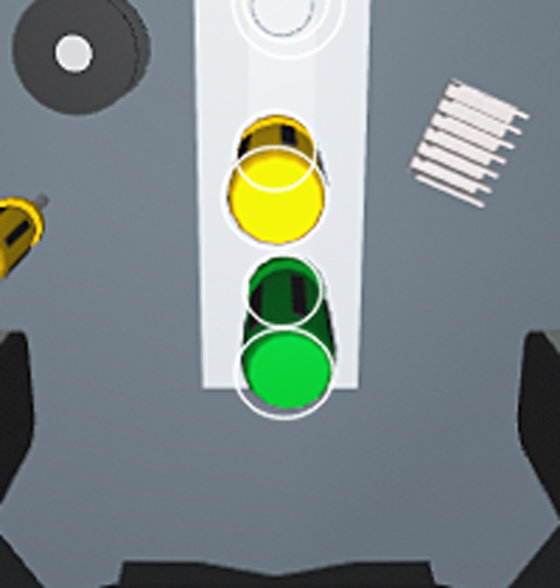

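>>> {"fn": "jog_arm", "kwargs": {"increments": [{"slide":[-1,0,20],"rotation":[0,0,0]},{"slide":[0,0,20],"rotation":[0,0,0]},{"slide":[0,0,20],"rotation":[0,0,0]},{"slide":[0,0,20],"rotation":[0,0,0]},{"slide":[0,0,20],"rotation":[0,0,0]},{"slide":[0,0,20],"rotation":[0,0,0]},{"slide":[0,0,20],"rotation":[0,0,0]},{"slide":[0,0,15],"rotation":[0,0,0]},{"slide":[0,0,9],"rotation":[0,0,0]},{"slide":[0,0,4],"rotation":[0,0,0]},{"slide":[0,0,0],"rotation":[0,0,0]},{"slide":[0,0,0],"rotation":[0,0,0]}]}}

```text
time: 27.65
tool_pos: [0.5279, -0.2116, 0.0997]
tool_rot: [0.001, 0.655, 0.756, 0.0]
contact_force: [0.2, -0.5, 0.7]
gripper_width: 1.003
```

>>> {"fn": "jog_arm", "kwargs": {"increments": [{"slide":[0,0,0],"rotation":[0,0,0]},{"slide":[0,0,0],"rotation":[0,0,0]},{"slide":[0,0,0],"rotation":[0,0,0]},{"slide":[0,0,0],"rotation":[0,0,0]},{"slide":[0,0,0],"rotation":[0,0,0]},{"slide":[0,0,0],"rotation":[0,0,0]},{"slide":[0,0,0],"rotation":[0,0,0]},{"slide":[0,0,0],"rotation":[0,0,0]},{"slide":[0,0,0],"rotation":[0,0,0]},{"slide":[0,0,0],"rotation":[0,0,0]},{"slide":[0,0,0],"rotation":[0,0,0]},{"slide":[0,0,0],"rotation":[0,0,0]}], "fingers": 0}}

```text
time: 28.65
tool_pos: [0.5276, -0.2122, 0.0995]
tool_rot: [0.001, 0.655, 0.756, 0.0]
contact_force: [-0.1, -0.4, 5.6]
gripper_width: 0.387
```

>>> {"fn": "jog_arm", "kwargs": {"increments": [{"slide":[0,0,-6],"rotation":[0,0,0]},{"slide":[0,0,-14],"rotation":[0,0,0]},{"slide":[0,0,-20],"rotation":[0,0,0]},{"slide":[0,0,-20],"rotation":[0,0,0]},{"slide":[0,0,-20],"rotation":[0,0,0]},{"slide":[0,0,-20],"rotation":[0,0,0]},{"slide":[0,0,-20],"rotation":[0,0,0]},{"slide":[0,0,-20],"rotation":[0,0,0]},{"slide":[0,0,-20],"rotation":[0,0,0]},{"slide":[0,0,-10],"rotation":[0,0,0]},{"slide":[0,0,0],"rotation":[0,0,0]},{"slide":[0,0,0],"rotation":[0,0,0]}]}}

```text
time: 29.65
tool_pos: [0.5271, -0.2117, 0.2682]
tool_rot: [-0.0, 0.655, 0.756, -0.0]
contact_force: [-0.5, 0.2, -1.2]
gripper_width: 0.387
```

```bash
python3 go.py .5482 .1093 .265 8.15
```

```text
yaw 8.15 turn about tool z -0.0 | shift in present axes [314.8  66.4   3.3] | in final-yaw axes [314.8  66.4   3.2] tilt z [-4.e-04  3.e-04 -1.e+00]
```

>>> {"fn": "jog_arm", "kwargs": {"increments": [{"slide":[10,2,0],"rotation":[0,0,0]},{"slide":[20,4,0],"rotation":[0,0,0]},{"slide":[24,5,0],"rotation":[0,0,0]},{"slide":[24,5,0],"rotation":[0,0,0]},{"slide":[24,5,0],"rotation":[0,0,0]},{"slide":[24,5,0],"rotation":[0,0,0]},{"slide":[24,5,0],"rotation":[0,0,0]},{"slide":[24,5,0],"rotation":[0,0,0]},{"slide":[24,5,0],"rotation":[0,0,0]},{"slide":[24,5,0],"rotation":[0,0,0]},{"slide":[24,6,0],"rotation":[0,0,0]},{"slide":[24,5,0],"rotation":[0,0,0]},{"slide":[24,5,0],"rotation":[0,0,0]},{"slide":[20,4,0],"rotation":[0,0,0]},{"slide":[0,0,0],"rotation":[0,0,6]},{"slide":[0,0,0],"rotation":[0,0,6]},{"slide":[0,0,0],"rotation":[0,0,6]},{"slide":[0,0,0],"rotation":[0,0,1.65]},{"slide":[0,0,0],"rotation":[0,0,0]},{"slide":[0,0,0],"rotation":[0,0,0]}]}}

```text
time: 31.32
tool_pos: [0.5471, 0.1088, 0.267]
tool_rot: [-0.001, 0.774, 0.633, -0.001]
contact_force: [0.3, 0.5, -0.2]
gripper_width: 0.383
```

```bash
python3 go.py .5482 .1093 .0996 -11.46
```

```text
yaw -11.42 turn about tool z 0.04 | shift in present axes [  0.8   1.4 167.4] | in final-yaw axes [  0.7   1.  167.4] tilt z [-0.003  0.    -1.   ]
```

>>> {"fn": "jog_arm", "kwargs": {"increments": [{"slide":[1,1,15],"rotation":[0,0,0]},{"slide":[0,0,20],"rotation":[0,0,0]},{"slide":[0,0,20],"rotation":[0,0,0]},{"slide":[0,0,20],"rotation":[0,0,0]},{"slide":[0,0,16],"rotation":[0,0,0]},{"slide":[0,0,9],"rotation":[0,0,0]},{"slide":[0,0,0],"rotation":[0,0,0]},{"slide":[0,0,0],"rotation":[0,0,0]}]}}

```text
time: 31.98
tool_pos: [0.549, 0.1092, 0.1684]
tool_rot: [-0.0, 0.774, 0.633, -0.0]
contact_force: [1.4, -0.7, 0.1]
gripper_width: 0.38
```

```bash
python3 go.py .5482 .1093 .0996 -11.46; python3 pic.py pics/q.png
```

```text
yaw -11.49 turn about tool z -0.03 | shift in present axes [-0.  -0.7 68.8] | in final-yaw axes [-0.  -0.8 68.8] tilt z [-0.0011 -0.     -1.    ]
```

View pics/q.png

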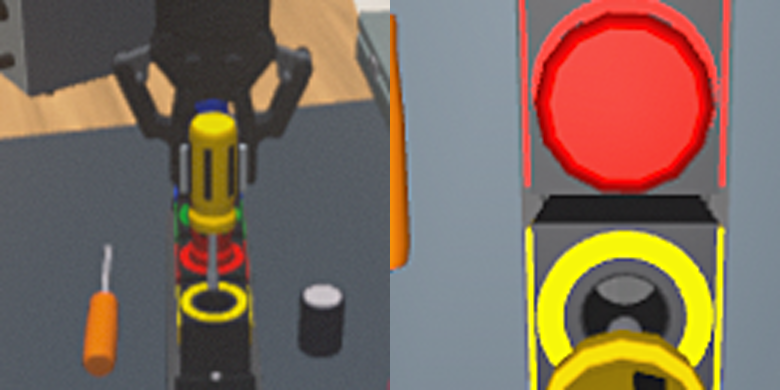

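>>> {"fn": "jog_arm", "kwargs": {"increments": [{"slide":[0,0,10],"rotation":[0,0,0]},{"slide":[0,0,14],"rotation":[0,0,0]},{"slide":[0,0,14],"rotation":[0,0,0]},{"slide":[0,0,14],"rotation":[0,0,0]},{"slide":[0,0,7],"rotation":[0,0,0]},{"slide":[0,0,4],"rotation":[0,0,0]},{"slide":[0,0,3],"rotation":[0,0,0]},{"slide":[0,0,0],"rotation":[0,0,0]},{"slide":[0,0,0],"rotation":[0,0,0]}]}}

```text
time: 32.83
tool_pos: [0.5497, 0.1091, 0.1033]
tool_rot: [0.0, 0.774, 0.633, 0.0]
contact_force: [0.5, -0.4, -0.6]
gripper_width: 0.384
```

>>> {"fn": "jog_arm", "kwargs": {"increments": [{"slide":[0,0,1.5],"rotation":[0,0,0]},{"slide":[0,0,1.5],"rotation":[0,0,0]},{"slide":[0,0,1],"rotation":[0,0,0]},{"slide":[0,0,0],"rotation":[0,0,0]},{"slide":[0,0,0],"rotation":[0,0,0]}]}}

```text
time: 33.25
tool_pos: [0.5497, 0.1092, 0.0996]
tool_rot: [0.0, 0.774, 0.633, 0.0]
contact_force: [-0.1, -1.0, 2.7]
gripper_width: 0.387
```

Contact is felt (2.7 N). I release and retreat.

>>> {"fn": "jog_arm", "kwargs": {"increments": [{"slide":[0,0,0],"rotation":[0,0,0]},{"slide":[0,0,0],"rotation":[0,0,0]},{"slide":[0,0,0],"rotation":[0,0,0]},{"slide":[0,0,0],"rotation":[0,0,0]},{"slide":[0,0,0],"rotation":[0,0,0]},{"slide":[0,0,0],"rotation":[0,0,0]},{"slide":[0,0,0],"rotation":[0,0,0]},{"slide":[0,0,0],"rotation":[0,0,0]},{"slide":[0,0,0],"rotation":[0,0,0]},{"slide":[0,0,0],"rotation":[0,0,0]}], "fingers": 1}}

```text
time: 34.08
tool_pos: [0.5493, 0.1091, 0.0988]
tool_rot: [0.0, 0.774, 0.633, 0.0]
contact_force: [-0.1, 0.5, -0.1]
gripper_width: 1.002
```

>>> {"fn": "jog_arm", "kwargs": {"increments": [{"slide":[0,0,-10],"rotation":[0,0,0]},{"slide":[0,0,-20],"rotation":[0,0,0]},{"slide":[0,0,-20],"rotation":[0,0,0]},{"slide":[0,0,-20],"rotation":[0,0,0]},{"slide":[0,0,-20],"rotation":[0,0,0]},{"slide":[0,0,-20],"rotation":[0,0,0]},{"slide":[0,0,-20],"rotation":[0,0,0]},{"slide":[0,0,-20],"rotation":[0,0,0]},{"slide":[0,0,-18],"rotation":[0,0,0]},{"slide":[0,0,0],"rotation":[0,0,0]},{"slide":[0,0,0],"rotation":[0,0,-6]},{"slide":[0,0,0],"rotation":[0,0,-6]},{"slide":[0,0,0],"rotation":[0,0,-6]},{"slide":[0,0,0],"rotation":[0,0,-1.7]},{"slide":[0,0,0],"rotation":[0,0,0]},{"slide":[0,0,0],"rotation":[0,0,0]}]}}

```text
time: 35.42
tool_pos: [0.5489, 0.1091, 0.2661]
tool_rot: [-0.0, 0.655, 0.755, -0.0]
contact_force: [-0.0, -0.1, -0.1]
gripper_width: 1.0
```

```bash
python3 go.py .539 -.2715 .265 8.2; python3 pic.py pics/r.png
```

```text
yaw 8.14 turn about tool z -0.06 | shift in present axes [-375.4  -63.7    1.1] | in final-yaw axes [-375.3  -64.1    1.1] tilt z [-0.0011 -0.     -1.    ]
```

View pics/r.png

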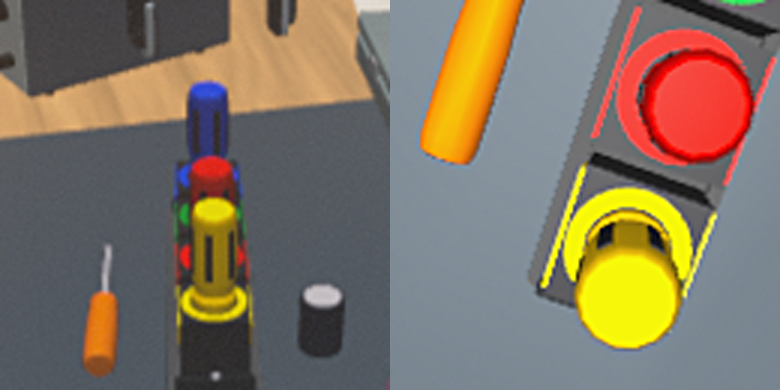

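Yellow is home. Green is next.

>>> {"fn": "jog_arm", "kwargs": {"increments": [{"slide":[-12,-2,0],"rotation":[0,0,0]},{"slide":[-25,-4,0],"rotation":[0,0,0]},{"slide":[-25,-4,0],"rotation":[0,0,0]},{"slide":[-25,-4,0],"rotation":[0,0,0]},{"slide":[-25,-4,0],"rotation":[0,0,0]},{"slide":[-25,-4,0],"rotation":[0,0,0]},{"slide":[-25,-4,0],"rotation":[0,0,0]},{"slide":[-25,-5,0],"rotation":[0,0,0]},{"slide":[-25,-5,0],"rotation":[0,0,0]},{"slide":[-25,-5,0],"rotation":[0,0,0]},{"slide":[-25,-4,0],"rotation":[0,0,0]},{"slide":[-25,-4,0],"rotation":[0,0,0]},{"slide":[-25,-4,0],"rotation":[0,0,0]},{"slide":[-25,-4,0],"rotation":[0,0,0]},{"slide":[-25,-4,0],"rotation":[0,0,0]},{"slide":[-13,-3,0],"rotation":[0,0,0]},{"slide":[0,0,0],"rotation":[0,0,0]},{"slide":[0,0,0],"rotation":[0,0,0]}]}}

```text
time: 37.02
tool_pos: [0.539, -0.2716, 0.2666]
tool_rot: [-0.0, 0.655, 0.755, 0.0]
contact_force: [0.5, 1.3, 0.3]
gripper_width: 1.0
```

```bash
python3 chk.py pics/s.png; python3 go.py .539 -.2715 .099 8.2
```

```text
yaw 8.18 turn about tool z -0.02 | shift in present axes [ -0.7  -0.3 167.7] | in final-yaw axes [ -0.6  -0.3 167.7] tilt z [-2.e-04  7.e-04 -1.e+00]
```

View pics/s.png

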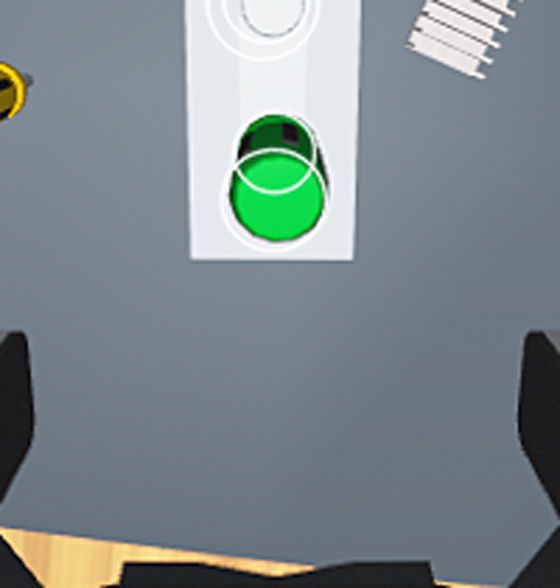

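>>> {"fn": "jog_arm", "kwargs": {"increments": [{"slide":[0,0,20],"rotation":[0,0,0]},{"slide":[0,0,20],"rotation":[0,0,0]},{"slide":[0,0,20],"rotation":[0,0,0]},{"slide":[0,0,20],"rotation":[0,0,0]},{"slide":[0,0,20],"rotation":[0,0,0]},{"slide":[0,0,20],"rotation":[0,0,0]},{"slide":[0,0,20],"rotation":[0,0,0]},{"slide":[0,0,15],"rotation":[0,0,0]},{"slide":[0,0,9],"rotation":[0,0,0]},{"slide":[0,0,4],"rotation":[0,0,0]},{"slide":[0,0,0],"rotation":[0,0,0]},{"slide":[0,0,0],"rotation":[0,0,0]}]}}

```text
time: 38.07
tool_pos: [0.54, -0.271, 0.0998]
tool_rot: [0.001, 0.655, 0.756, 0.0]
contact_force: [0.1, 0.3, 0.1]
gripper_width: 1.0
```

>>> {"fn": "jog_arm", "kwargs": {"increments": [{"slide":[0,0,0],"rotation":[0,0,0]},{"slide":[0,0,0],"rotation":[0,0,0]},{"slide":[0,0,0],"rotation":[0,0,0]},{"slide":[0,0,0],"rotation":[0,0,0]},{"slide":[0,0,0],"rotation":[0,0,0]},{"slide":[0,0,0],"rotation":[0,0,0]},{"slide":[0,0,0],"rotation":[0,0,0]},{"slide":[0,0,0],"rotation":[0,0,0]},{"slide":[0,0,0],"rotation":[0,0,0]},{"slide":[0,0,0],"rotation":[0,0,0]},{"slide":[0,0,0],"rotation":[0,0,0]},{"slide":[0,0,0],"rotation":[0,0,0]}], "fingers": 0}}

```text
time: 39.07
tool_pos: [0.5398, -0.2715, 0.0996]
tool_rot: [0.001, 0.655, 0.756, 0.0]
contact_force: [0.8, -1.2, 4.9]
gripper_width: 0.384
```

>>> {"fn": "jog_arm", "kwargs": {"increments": [{"slide":[0,0,-6],"rotation":[0,0,0]},{"slide":[0,0,-14],"rotation":[0,0,0]},{"slide":[0,0,-20],"rotation":[0,0,0]},{"slide":[0,0,-20],"rotation":[0,0,0]},{"slide":[0,0,-20],"rotation":[0,0,0]},{"slide":[0,0,-20],"rotation":[0,0,0]},{"slide":[0,0,-20],"rotation":[0,0,0]},{"slide":[0,0,-20],"rotation":[0,0,0]},{"slide":[0,0,-20],"rotation":[0,0,0]},{"slide":[0,0,-10],"rotation":[0,0,0]},{"slide":[0,0,0],"rotation":[0,0,0]},{"slide":[0,0,0],"rotation":[0,0,0]}]}}

```text
time: 40.07
tool_pos: [0.5393, -0.2711, 0.2689]
tool_rot: [0.0, 0.655, 0.756, 0.0]
contact_force: [-0.1, -0.1, -2.0]
gripper_width: 0.384
```

```bash
python3 go.py .5729 .2308 .265 8.15
```

```text
yaw 8.2 turn about tool z 0.05 | shift in present axes [492.  104.8   3.9] | in final-yaw axes [492.1 104.4   3.9] tilt z [ 3.e-04 -2.e-04 -1.e+00]
```

>>> {"fn": "jog_arm", "kwargs": {"increments": [{"slide":[12,3,0],"rotation":[0,0,0]},{"slide":[25,5,0],"rotation":[0,0,0]},{"slide":[25,5,0],"rotation":[0,0,0]},{"slide":[25,6,0],"rotation":[0,0,0]},{"slide":[25,5,0],"rotation":[0,0,0]},{"slide":[25,5,0],"rotation":[0,0,0]},{"slide":[25,6,0],"rotation":[0,0,0]},{"slide":[25,5,0],"rotation":[0,0,0]},{"slide":[25,5,0],"rotation":[0,0,0]},{"slide":[25,6,0],"rotation":[0,0,0]},{"slide":[25,5,0],"rotation":[0,0,0]},{"slide":[25,5,0],"rotation":[0,0,0]},{"slide":[25,6,0],"rotation":[0,0,0]},{"slide":[25,5,0],"rotation":[0,0,0]},{"slide":[25,5,0],"rotation":[0,0,0]},{"slide":[25,6,0],"rotation":[0,0,0]},{"slide":[25,6,0],"rotation":[0,0,0]},{"slide":[25,5,0],"rotation":[0,0,0]},{"slide":[25,6,0],"rotation":[0,0,0]},{"slide":[18,4,0],"rotation":[0,0,0]}]}}

```text
time: 41.73
tool_pos: [0.5722, 0.2213, 0.2663]
tool_rot: [-0.002, 0.654, 0.756, -0.001]
contact_force: [-0.4, -0.5, -1.0]
gripper_width: 0.386
```

>>> {"fn": "jog_arm", "kwargs": {"increments": [{"slide":[0,0,0],"rotation":[0,0,6]},{"slide":[0,0,0],"rotation":[0,0,6]},{"slide":[0,0,0],"rotation":[0,0,6]},{"slide":[0,0,0],"rotation":[0,0,1.65]},{"slide":[0,0,0],"rotation":[0,0,0]},{"slide":[0,0,0],"rotation":[0,0,0]}]}}

```text
time: 42.23
tool_pos: [0.5728, 0.2191, 0.267]
tool_rot: [-0.001, 0.774, 0.634, -0.001]
contact_force: [-0.0, -0.1, -1.2]
gripper_width: 0.383
```

```bash
python3 go.py .5729 .2308 .0996 -11.46
```

```text
yaw -11.37 turn about tool z 0.09 | shift in present axes [ 11.6  -1.7 167.4] | in final-yaw axes [ 11.4  -2.2 167.4] tilt z [-3.1e-03 -5.0e-04 -1.0e+00]
```

>>> {"fn": "jog_arm", "kwargs": {"increments": [{"slide":[6,-1,0],"rotation":[0,0,0]},{"slide":[5.5,-1,0],"rotation":[0,0,0]},{"slide":[0,0,15],"rotation":[0,0,0]},{"slide":[0,0,20],"rotation":[0,0,0]},{"slide":[0,0,20],"rotation":[0,0,0]},{"slide":[0,0,20],"rotation":[0,0,0]},{"slide":[0,0,16],"rotation":[0,0,0]},{"slide":[0,0,9],"rotation":[0,0,0]},{"slide":[0,0,0],"rotation":[0,0,0]},{"slide":[0,0,0],"rotation":[0,0,0]}]}}

```text
time: 43.07
tool_pos: [0.5739, 0.2305, 0.1681]
tool_rot: [-0.0, 0.774, 0.633, -0.001]
contact_force: [0.2, 0.2, -0.4]
gripper_width: 0.383
```

```bash
python3 go.py .5729 .2308 .0996 -11.46; python3 pic.py pics/t.png
```

```text
yaw -11.44 turn about tool z 0.02 | shift in present axes [ 0.2 -1.  68.5] | in final-yaw axes [ 0.1 -1.  68.5] tilt z [-1.1e-03 -3.0e-04 -1.0e+00]
```

View pics/t.png

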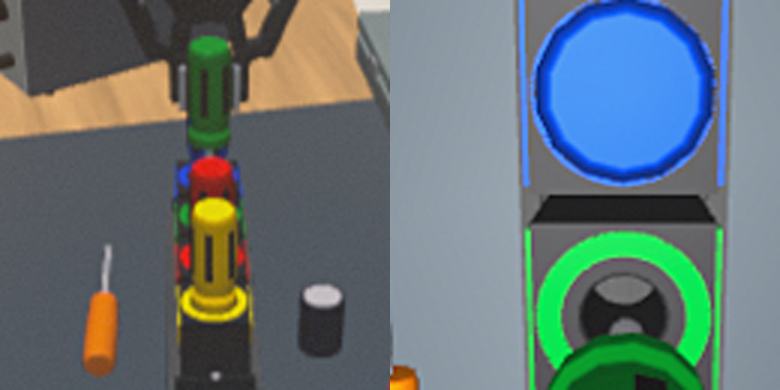

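>>> {"fn": "jog_arm", "kwargs": {"increments": [{"slide":[0,0,10],"rotation":[0,0,0]},{"slide":[0,-1,14],"rotation":[0,0,0]},{"slide":[0,0,14],"rotation":[0,0,0]},{"slide":[0,0,14],"rotation":[0,0,0]},{"slide":[0,0,7],"rotation":[0,0,0]},{"slide":[0,0,4],"rotation":[0,0,0]},{"slide":[0,0,3],"rotation":[0,0,0]},{"slide":[0,0,0],"rotation":[0,0,0]},{"slide":[0,0,0],"rotation":[0,0,0]}]}}

```text
time: 43.92
tool_pos: [0.5736, 0.2307, 0.1032]
tool_rot: [0.0, 0.774, 0.633, 0.0]
contact_force: [0.6, 0.1, -0.7]
gripper_width: 0.384
```

>>> {"fn": "jog_arm", "kwargs": {"increments": [{"slide":[0,0,1.5],"rotation":[0,0,0]},{"slide":[0,0,1.5],"rotation":[0,0,0]},{"slide":[0,0,1],"rotation":[0,0,0]},{"slide":[0,0,0],"rotation":[0,0,0]},{"slide":[0,0,0],"rotation":[0,0,0]}]}}

```text
time: 44.33
tool_pos: [0.5737, 0.2308, 0.0996]
tool_rot: [0.0, 0.774, 0.633, 0.001]
contact_force: [-1.3, 0.2, 2.1]
gripper_width: 0.388
```

>>> {"fn": "jog_arm", "kwargs": {"increments": [{"slide":[0,0,0],"rotation":[0,0,0]},{"slide":[0,0,0],"rotation":[0,0,0]},{"slide":[0,0,0],"rotation":[0,0,0]},{"slide":[0,0,0],"rotation":[0,0,0]},{"slide":[0,0,0],"rotation":[0,0,0]},{"slide":[0,0,0],"rotation":[0,0,0]},{"slide":[0,0,0],"rotation":[0,0,0]},{"slide":[0,0,0],"rotation":[0,0,0]},{"slide":[0,0,0],"rotation":[0,0,0]},{"slide":[0,0,0],"rotation":[0,0,0]}], "fingers": 1}}

```text
time: 45.17
tool_pos: [0.5732, 0.2306, 0.0988]
tool_rot: [-0.0, 0.774, 0.633, 0.0]
contact_force: [-0.6, 0.5, 0.5]
gripper_width: 0.995
```

>>> {"fn": "jog_arm", "kwargs": {"increments": [{"slide":[0,0,-10],"rotation":[0,0,0]},{"slide":[0,0,-20],"rotation":[0,0,0]},{"slide":[0,0,-20],"rotation":[0,0,0]},{"slide":[0,0,-20],"rotation":[0,0,0]},{"slide":[0,0,-20],"rotation":[0,0,0]},{"slide":[0,0,-20],"rotation":[0,0,0]},{"slide":[0,0,-20],"rotation":[0,0,0]},{"slide":[0,0,-20],"rotation":[0,0,0]},{"slide":[0,0,-18],"rotation":[0,0,0]},{"slide":[-25,0,0],"rotation":[0,0,0]},{"slide":[-25,0,0],"rotation":[0,0,0]},{"slide":[-25,0,0],"rotation":[0,0,0]},{"slide":[-25,0,0],"rotation":[0,0,0]},{"slide":[-25,0,0],"rotation":[0,0,0]},{"slide":[-25,0,0],"rotation":[0,0,0]},{"slide":[-25,0,0],"rotation":[0,0,0]},{"slide":[-25,0,0],"rotation":[0,0,0]},{"slide":[-25,0,0],"rotation":[0,0,0]},{"slide":[0,0,0],"rotation":[0,0,0]},{"slide":[0,0,0],"rotation":[0,0,0]}]}}

```text
time: 46.83
tool_pos: [0.5285, 0.0093, 0.2677]
tool_rot: [0.0, 0.775, 0.632, 0.001]
contact_force: [0.3, 0.2, -0.0]
gripper_width: 1.002
```

```bash
python3 - <<'E'
from h import *
P=lambda d,X:cv2.projectPoints(np.array(X,float).reshape(-1,1,3),cv2.Rodrigues(d["R"])[0],d["t"],d["camera_matrix"],d["distortion"])[0].reshape(-1,2)
t=np.linspace(0,6.28,40)
H=((.5854,.2916),(.5731,.2308),(.5608,.17),(.5484,.1093))
o=[]
for n,(r,c,h,w) in {"side":(80,230,150,150),"wrist":(0,240,400,400),"top":(110,150,150,150)}.items():
  d=optics.grab_frame(n); im=d["frame"]; cv2.imwrite(f"pics/z_{n}.png",im)
  S=4; big=cv2.resize(im,None,fx=S,fy=S,interpolation=cv2.INTER_CUBIC)
  for x,y in H:
    for z in(.072,.152):
      q=(P(d,np.c_[x+.017*np.cos(t),y+.017*np.sin(t),0*t+z])+.5)*S-.5; cv2.polylines(big,[np.int32(q)],True,(255,255,255),1)
  cv2.imwrite(f"pics/zz_{n}.png",cv2.resize(big[r*S:(r+h)*S,c*S:(c+w)*S],(600,600)))
E
python3 go.py .5 .2 .26 -11.5
```

```text
yaw -11.4 turn about tool z 0.1 | shift in present axes [179.8 -65.5   7.3] | in final-yaw axes [179.6 -65.8   7.2] tilt z [ 5.e-04  3.e-04 -1.e+00]
```

View pics/zz_side.png

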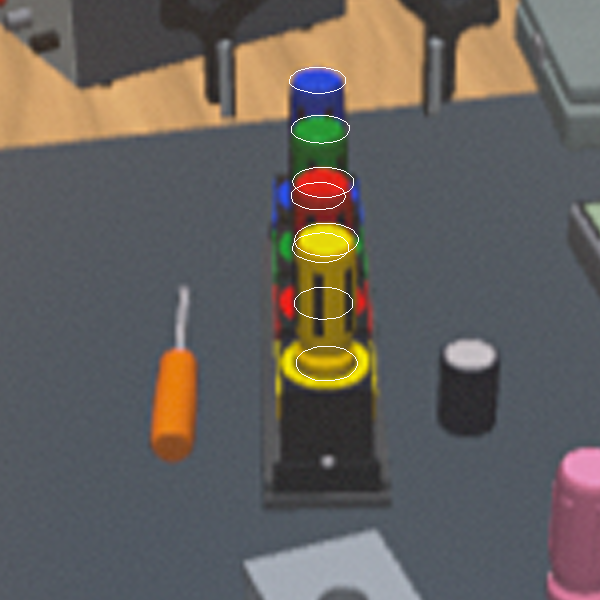

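View pics/z_wrist.png

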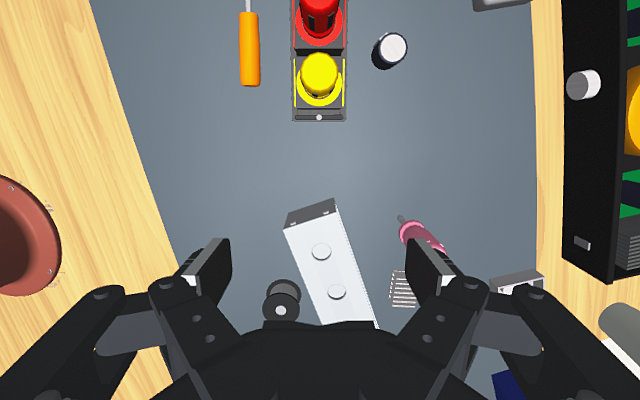

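View pics/zz_top.png

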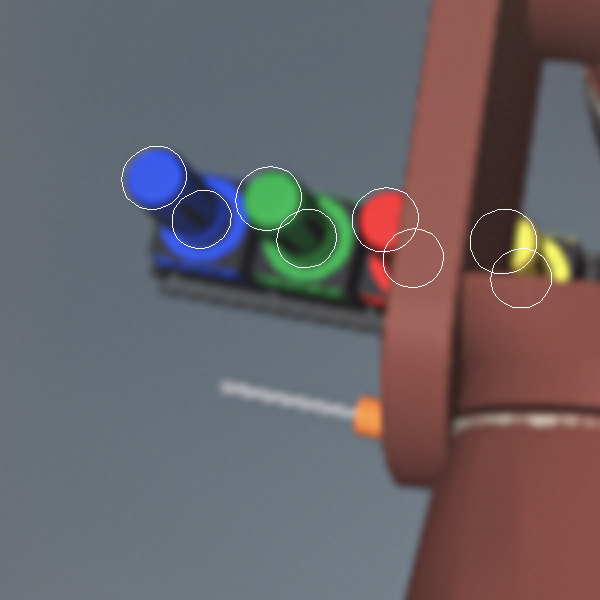

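All four tops match the predicted home positions and the robot is clear of everything, so I hand it in.

```bash
python3 -c "
from plant import manip
print(manip.job_done())"
```

```text
the job is handed in; nothing more can be done
None
```

I moved the four nut drivers one at a time (blue, red, large yellow, green) from the travel stand to the holders with their own ring colour. I lowered each until it rested on the holder, released it and backed straight up. The job was handed in at about 47 s of the 120 s.

**Last checks:**
- **Position:** In the side and top views, the handle tops lie within about 2 mm of where an upright, fully home driver should be. The drivers look upright.
- **Robot:** The gripper was open and clear, with no meaningful force on it. The readings I saw while placing stayed under about 6 N.
- **What I could not see fully:** In the last top view the arm hid part of yellow and red, so those two rest mainly on the side and wrist pictures.
- **Not checked:** I did not measure each driver's speed before handing in. `job_done` returns no verdict, so I cannot confirm the final judging.

No check failed or disagreed with another. One move towards the green holder stopped about 11 mm short because of the speed limit, and I corrected it before inserting the driver. The small yellow and pink look-alikes were left untouched.

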